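# Turn the shim drawers and the brake pad the right way round

### The arm

A 6-joint arm with a two-finger parallel gripper is mounted at the origin on the work surface. World frame = base frame: x ahead of the robot, y to its left, z up, the work surface at z = 0. Lengths are in m, angles in degrees, forces in N, time in s.
With the tool pointing down it reaches from about 0.275 to 0.725 m from the base axis. Payload 15.9 kg.
Tool frame: the origin (TCP) lies at the very end of the fingers, on their centre line; the grasp point (between the pads) lies 19 mm behind it (robot.grip_depth is the z of the grasp point in the tool frame, in m); z points along the fingers, y is the direction in which the jaws open and shut (so a half turn about z gives the same grasp; the last joint's range is limited). The gripper opens to 85 mm and grips with 20 to 120 N. Pads are 22 mm wide; open, the fingers measure 114 mm over their backs; the gripper's body (76 mm by 85 mm) begins 54 mm behind the grasp point. The pads swing forward as they close: fully open they stand 13 mm farther back than shut.
Start: joints at [-72.479, 12.198, -1.971, 75.831, 0, 90], TCP at [0.151, -0.477, 0.231] pointing down, gripper open.
Joint ranges: [-170.91, 170.91], [-42.67, 98.43], [-65.05, 77.54], [-120.47, 116.71], [-90, 82.35], [-180, 180]. Speed limits (degrees/s): [108.29, 108.29, 136.94, 147.25, 180, 180].

### API

Orientations are given as a 3x3 rotation matrix whose columns are the frame's x, y, z axes.
In Python, from workcell import robot gives the robot as it stands.
- The arm moves only by the tool play_rows, never from a script. Its argument "commands" is a list of rows, each a list of 4 numbers: the shift along the world's x, y, z in m, then the turn about the world's z in rad. A call has 1 to 8 rows; each row is the pose to reach, as a shift and turn from the pose measured when the call began; what a row does not reach only later rows make up. A row lasts 1/10 s, in which the tool goes at most 50 mm and 8.59 degrees, less where a joint would pass 70% of its speed; a pose out of reach is approached as far as the arm can. A call with a gripper value outside its range is refused whole. "fingers" is the opening, from 0 (shut) to 1 (fully open), set as the call begins (left out, the last holds). The fingers move at their own pace and stop on an object; "squeeze" is the grip in N (left out, the last holds). Time passes only in rows, so rows that repeat a pose let the fingers close. It gives the time, the measured TCP pose, the force and the opening at its end, in the units of the state.
- robot.state(): the state, without advancing time (a new reading comes with each control period).
- robot.snapshot(name): name is "scene" or "top" or "wrist"; returns the picture (400x640x3 uint8, blue, green, red); there is no depth.
- robot.get_calibration(name): a dict with "K" (3x3 intrinsics, pixels), "k1" (the pictures are not rectified: a ray, as slopes to the right and down, at radius r is drawn at 1 + k1 r^2 times it, then the intrinsics apply), "view" (4x4, takes a point from world to camera coordinates); the wrist camera has in their place "mount" (4x4, takes a point from camera to tool coordinates, whose origin is the TCP and whose axes are the flange's). Camera axes: x right, y down, z forward; pixel columns grow to the right and rows downward; lengths in m; the calibration is good to about 2 mm. A picture is of the moment at which its call begins: read the wrist's pose just before it. get_calibration takes no time and is no camera call.
- robot.close_job(): hands the job in, once; it reports no verdict.
The state is a dict: "t": time; "qpos": joint angles; "joint_velocities": joint speeds; "tau": joint torques, N m; "ee_pos": TCP position; "eef_rot": TCP orientation; "contact_force": force on the tool from outside, world axes, zero at the start; "ft_torque": the same for the moment, N m; "grip_width": finger opening in m.
Only numpy, scipy, OpenCV 4.12 (cv2) and the standard library are available. Lean on these libraries where they do the work, as an engineer would, in place of code of your own. Each camera call takes 0.05 s, during which the arm holds its last target. There are 200 camera calls.

### The job

Get the brake bench ready for the fitter. Every shim drawer was put back in its sleeve backwards: slide each one out, turn it end for end and slide it back into its own sleeve, fully home and upright with the pull tab out in front. Also turn the brake pad over (the sloping fence is there to tip it up against) and lay it back flat on the plywood board with the lining up; leave the spray can, tape roll and carton undisturbed.

Things in the scene. Friction and masses are not known exactly. Their poses are not given: they have to be found in the camera images.
- sleeve1: blue steel drawer shell (sleeve) fixed to the bench, 105 (x) x 67 (y) x 46 mm high, like a matchbox cover lying flat. Origin: middle of its underside. Only open end (mouth): x=-52 mm, facing the robot; opening 61 mm wide, 43 mm high; no floor, the drawer slides on the bench. Inside, the back wall is at x=+50 mm. Its drawer is rightly home with origin and axes on the sleeve's
- drawer1: grey drawer of sleeve1 (may be absent), 0.25 kg: tray 100 (x) x 56 (y) x 36 mm high, solid to the rim for fingers; origin: middle of its underside. Pull tab on the -x end: x -50 to -88, 16 wide (y), z 6 to 30 mm. Starts backwards: tab inside pointing at the back wall, 35 to 46 mm of the plain end out of the mouth. Home, the plain end meets the back wall, the tab sticks out
- tab1 (a point): outer end of drawer1's pull tab: x=-88, y=0, z=18 mm in the drawer's frame
- sleeve2: blue steel drawer shell (sleeve) fixed to the bench, 105 (x) x 67 (y) x 46 mm high, like a matchbox cover lying flat. Origin: middle of its underside. Only open end (mouth): x=-52 mm, facing the robot; opening 61 mm wide, 43 mm high; no floor, the drawer slides on the bench. Inside, the back wall is at x=+50 mm. Its drawer is rightly home with origin and axes on the sleeve's
- drawer2: grey drawer of sleeve2 (may be absent), 0.25 kg: tray 100 (x) x 56 (y) x 36 mm high, solid to the rim for fingers; origin: middle of its underside. Pull tab on the -x end: x -50 to -88, 16 wide (y), z 6 to 30 mm. Starts backwards: tab inside pointing at the back wall, 35 to 46 mm of the plain end out of the mouth. Home, the plain end meets the back wall, the tab sticks out
- tab2 (a point): outer end of drawer2's pull tab: x=-88, y=0, z=18 mm in the drawer's frame
- sleeve3: blue steel drawer shell (sleeve) fixed to the bench, 105 (x) x 67 (y) x 46 mm high, like a matchbox cover lying flat. Origin: middle of its underside. Only open end (mouth): x=-52 mm, facing the robot; opening 61 mm wide, 43 mm high; no floor, the drawer slides on the bench. Inside, the back wall is at x=+50 mm. Its drawer is rightly home with origin and axes on the sleeve's
- drawer3: grey drawer of sleeve3 (may be absent), 0.25 kg: tray 100 (x) x 56 (y) x 36 mm high, solid to the rim for fingers; origin: middle of its underside. Pull tab on the -x end: x -50 to -88, 16 wide (y), z 6 to 30 mm. Starts backwards: tab inside pointing at the back wall, 35 to 46 mm of the plain end out of the mouth. Home, the plain end meets the back wall, the tab sticks out
- tab3 (a point): outer end of drawer3's pull tab: x=-88, y=0, z=18 mm in the drawer's frame
- station: pad station, fixed: rubber mat 4 mm thick, 110 wide (y), flat from x=-260 to -90 mm, then an aluminium fence as wide, leaning away. Origin: bench level, mid-width, 90 mm past the fence foot. Fence face (x,z): foot (-90,4), at 47 deg to (-64,32), 60 deg to (-50,56), 72 deg to top edge (-41,84). A pad pushed end-on rides up it; near edge at the foot, it leans at 58 deg, top 20 mm free
- pad: brake pad, 0.3 kg: dark steel backing 120 (x) x 56 (y) x 6 mm (z 5 to 11 mm) with a light grey lining 100 x 44 x 5 mm centred on one face (z 0 to 5 mm). Origin: centre of the lining's face; z points from lining to backing. Starts on the board, lining down (z up). Leaning on the fence, it can be pulled over towards the robot by its free top from behind; turned over, z points down
- board: plywood pad board fixed to the bench, 4 mm thick, from x=-220 to x=+20 mm and 120 wide (y -60 to 60) in its frame. Origin at bench level, 20 mm inside its far end, mid-width
- spray_can: bystander: red-labelled spray can, 60 mm across, 170 mm high; origin at its foot
- tape_roll: bystander: roll of clear tape lying flat, 100 mm across, 45 mm high; origin at its underside's centre
- carton: bystander: small cardboard carton 90 x 70 x 80 mm; origin at its underside's centre

How it is judged (in metres and radians):
At the end, for the whole second after the job is handed in: Each drawer present is upright in its own sleeve, tab outwards, within 6 mm of fully home; the pad lies flat (within 0.14 rad) and still on the board, lining up, with its centre over the board (x of tab1 in the frame of sleeve1 between -0.095 and -0.08 m and x of drawer1 in the frame of sleeve1 between -0.007 and 0.006 m and y of drawer1 in the frame of sleeve1 between -0.006 and 0.006 m and height (world z) of drawer1 between -0.004 and 0.006 m and angle between each of drawer1, drawer2, drawer3's own z axis and vertical below 0.15 rad and linear speed of each of drawer1, drawer2, drawer3, pad below 0.02 m/s and x of tab2 in the frame of sleeve2 between -0.095 and -0.08 m and x of drawer2 in the frame of sleeve2 between -0.007 and 0.006 m and y of drawer2 in the frame of sleeve2 between -0.006 and 0.006 m and height (world z) of drawer2 between -0.004 and 0.006 m and x of tab3 in the frame of sleeve3 between -0.095 and -0.08 m and x of drawer3 in the frame of sleeve3 between -0.007 and 0.006 m and y of drawer3 in the frame of sleeve3 between -0.006 and 0.006 m and height (world z) of drawer3 between -0.004 and 0.006 m and angle between pad's own z axis and vertical above 3 rad and x of pad in the frame of board between -0.22 and 0.02 m and y of pad in the frame of board between -0.06 and 0.06 m and height (world z) of pad below 0.022 m); the robot touches nothing.
It fails at once if a bystander (spray can, tape roll, carton) was moved more than 3 cm or tipped over (distance of any of spray_can, tape_roll, carton from where it was at the start of the episode above 0.03 m or angle between any of spray_can, tape_roll, carton's own z axis and vertical above 0.5 rad).
Of drawer1, drawer2, drawer3 only 2 to 3 are there at a start; the rules pass over those that are not, and their reading is None.
At some moment in a run one of pad may be knocked a few centimetres aside while the robot is not near it.
Once in a run the grip may slacken for a moment while it holds something.
It also fails if it takes over 210 s, if anything falls off the work surface, if the arm or the gripper's body presses on something with over 40 N, if the wrist force passes 120 N, or if a joint passes its speed limit or range.

## Working session

There is one attempt and no reset: what is moved stays moved. The work goes in short steps, Python scripts to look and compute and a tool call to move; the robot and the scene stay as the last step left them, time stands still between calls to the robot, and variables do not carry over. Pictures are saved under pics/ and viewed, about 12 in all and at most 16, crops included, and the job is handed in when it is done.

Besides the shell and the picture viewer there is one more tool, called after "Request:" in YAML: its name, and indented under it one key for each argument. play_rows: Moves the arm, as the interface text tells. Its arguments: {"type":"object","properties":{"commands":{"type":"array","items":{"type":"array","items":{"type":"number"}}},"fingers":{"type":"number"},"squeeze":{"type":"number"}},"required":["commands"]}

```bash
mkdir -p pics; ls; python3 - <<'E'
from workcell import robot
import cv2,numpy as np
s=robot.state();print(s['t'],s['ee_pos'],s['eef_rot'],s['grip_width'],robot.grip_depth)
for n in("top","scene"):
    cv2.imwrite(f"pics/{n}0.png",robot.snapshot(n))
    c=robot.get_calibration(n);print(n,c)
print(robot.get_calibration("wrist"))
E
```

```text
pics
0.0 [ 0.15043693 -0.47650372  0.2308313 ] [[ 9.53579168e-01  3.01142219e-01 -3.65973660e-04]
 [ 3.01142437e-01 -9.53578645e-01  9.99998305e-04]
 [-4.78429589e-05 -1.06378775e-03 -9.99999433e-01]] 0.08534765812102518 -0.0187
top {'K': array([[415.57125124,   0.        , 320.53819769],
       [  0.        , 415.57125124, 198.2285814 ],
       [  0.        ,   0.        ,   1.        ]]), 'k1': -0.007114608510272168, 'view': array([[ 1.24835466e-03, -9.99923106e-01, -1.23378744e-02,
         1.17022186e-02],
       [-9.99675500e-01, -9.33944945e-04, -2.54562842e-02,
         6.24895968e-01],
       [ 2.54428039e-02,  1.23656492e-02, -9.99599797e-01,
         9.02387337e-01],
       [ 0.00000000e+00,  0.00000000e+00,  0.00000000e+00,
         1.00000000e+00]])}
scene {'K': array([[362.65270662,   0.        , 323.33037652],
       [  0.        , 362.65270662, 201.2101474 ],
       [  0.        ,   0.        ,   1.        ]]), 'k1': -0.049484578984771765, 'view': array([[ 0.51052704,  0.85962742,  0.02007087, -0.31420731],
       [ 0.55858661, -0.31381427, -0.76779008, -0.30916529],
       [-0.65371488,  0.40318892, -0.64038704,  1.4313113 ],
       [ 0.        ,  0.        ,  0.        ,  1.        ]])}
{'K': array([[307.36054009,   0.        , 327.98882382],
       [  0.        , 307.36054009, 198.99036764],
       [  0.        ,   0.        ,   1.        ]]), 'k1': 0.013594957844371165, 'mount': array([[-6.40208795e-04, -9.58381667e-01, -2.85489353e-01,
         7.18040131e-02],
       [ 9.99999594e-01, -4.32384012e-04, -7.90991408e-04,
         4.07725039e-04],
       [ 6.34630633e-04, -2.85489743e-01,  9.58381554e-01,
        -1.41715947e-01],
       [ 0.00000000e+00,  0.00000000e+00,  0.00000000e+00,
         1.00000000e+00]])}
```

View pics/top0.png

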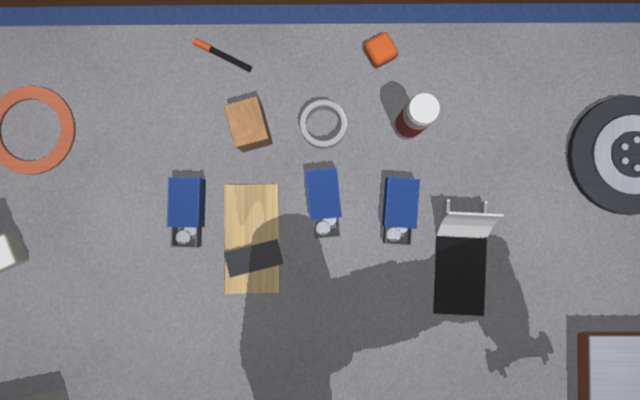

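View pics/scene0.png

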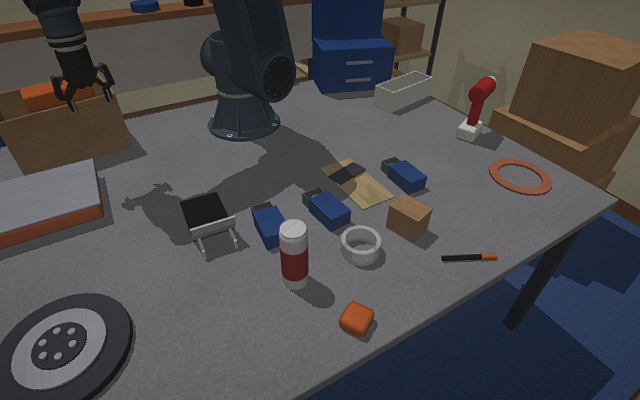

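```bash
cat > h.py <<'E'
from workcell import robot
import cv2,numpy as np
def cal(n,st=None):
    c=robot.get_calibration(n)
    if n=="wrist":
        T=np.eye(4);T[:3,:3]=st['eef_rot'];T[:3,3]=st['ee_pos'];cw=T@c['mount']
    else: cw=np.linalg.inv(c['view'])
    return c['K'],c['k1'],cw
def w2p(P,n,st=None):
    K,k1,cw=cal(n,st);v=np.linalg.inv(cw)
    q=(v[:3,:3]@np.atleast_2d(P).T).T+v[:3,3]
    s=q[:,:2]/q[:,2:];s=s*(1+k1*(s**2).sum(1,keepdims=True));return s*K[0,0]+K[:2,2]
def p2w(px,z,n,st=None):
    K,k1,cw=cal(n,st);d=(np.atleast_2d(px).astype(float)-K[:2,2])/K[0,0];s=d.copy()
    for _ in range(5): s=d/(1+k1*(s**2).sum(1,keepdims=True))
    r=np.c_[s,np.ones(len(s))]@cw[:3,:3].T;o=cw[:3,3]
    return o+r*((z-o[2])/r[:,2:])
def rect(mask,z,n,st=None,minA=200):
    out=[]
    for c in cv2.findContours(mask.astype(np.uint8),cv2.RETR_EXTERNAL,cv2.CHAIN_APPROX_NONE)[0]:
        if cv2.contourArea(c)<minA: continue
        P=p2w(c[:,0],z,n,st)[:,:2]
        (cx,cy),(w,h),a=cv2.minAreaRect((P*1000).astype(np.float32))
        if w<h: w,h,a=h,w,a+90
        a=(a+90)%180-90
        out.append((round(float(cx),1),round(float(cy),1),round(float(w),1),round(float(h),1),round(float(a),1)))
    return out
E
python3 - <<'E'
from h import *
im=cv2.imread('pics/top0.png');hsv=cv2.cvtColor(im,cv2.COLOR_BGR2HSV)
m=(hsv[...,0]>105)&(hsv[...,0]<125)&(hsv[...,1]>130)
m[:30]=0
print('V hist',np.histogram(hsv[...,2][m],bins=10))
for th in (0,100,120,130): print('sleeve',th,rect(m&(hsv[...,2]>th),.046,'top'))
b=(hsv[...,0]>12)&(hsv[...,0]<28)&(hsv[...,1]>60);b[:180]=0
print('board',rect(b,.004,'top'))
d=im.max(2)<60
d[:, :200]=0
print('dark',rect(d,.015,'top'))
for x,y in [(470,275),(250,258),(300,300),(186,237),(325,228),(398,237),(470,220),(178,228)]:print((x,y),im[y,x])
c=im[150:330,150:520]
cv2.imwrite('pics/crop.png',cv2.resize(c,None,fx=2.16,fy=2.16,interpolation=cv2.INTER_CUBIC))
E
```

```text
V hist (array([  10,   10,   23,   24,   18,  251, 3588,  516,  108,   18]), array([ 85. ,  95.3, 105.6, 115.9, 126.2, 136.5, 146.8, 157.1, 167.4,
       177.7, 188. ]))
sleeve 0 [(615.8, 300.9, 102.7, 66.1, -1.7), (615.3, -157.0, 104.1, 67.4, -4.4), (634.3, 7.2, 102.5, 64.8, 5.7)]
sleeve 100 [(615.8, 300.9, 102.7, 66.1, -1.7), (615.3, -157.3, 104.1, 66.7, -4.4), (634.3, 7.2, 102.5, 64.8, 5.7)]
sleeve 120 [(615.7, 301.0, 101.3, 65.7, 0.0), (615.7, -157.7, 103.0, 66.0, -4.1), (634.3, 7.2, 102.5, 64.8, 5.7)]
sleeve 130 [(615.8, 301.6, 102.3, 64.7, -1.2), (615.7, -158.0, 103.1, 65.4, -4.2), (634.3, 7.2, 102.5, 64.8, 5.7)]
board [(453.0, 163.9, 116.7, 67.9, -89.8), (582.7, 164.5, 147.4, 117.1, 0.4)]
dark [(457.7, -287.9, 164.4, 108.2, -2.7), (717.6, -560.2, 228.5, 75.9, 1.2)]
(470, 275) [34 34 35]
(250, 258) [69 67 66]
(300, 300) [99 96 96]
(186, 237) [192 182 179]
(325, 228) [204 194 191]
(398, 237) [206 196 193]
(470, 220) [169 167 169]
(178, 228) [115 110 107]
```

View pics/crop.png

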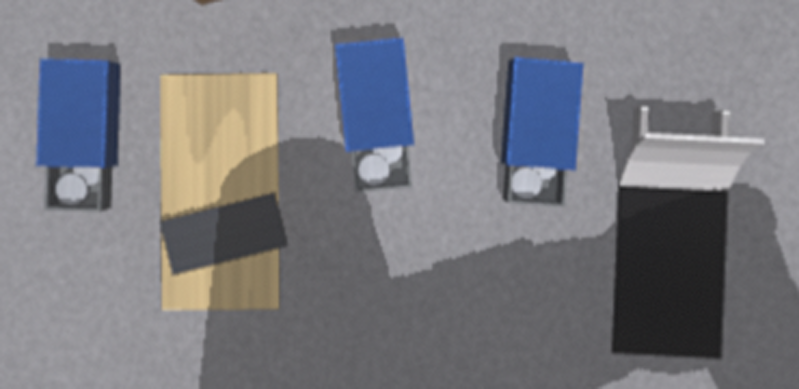

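Crop: sleeves at (77,110), (373,95) and (545,112), each with its drawer's plain end (white shims) sticking out towards the robot. The pad has corners (162,224), (277,194), (287,243) and (173,274). The mat spans about (612–728, 187–357), with the fence above it. I'll go to the right-hand sleeve first.

Request:
play_rows:
  commands:
    - [0.34,0.33,-0.03,-0.38]
    - [0.34,0.33,-0.03,-0.38]
    - [0.34,0.33,-0.03,-0.38]
    - [0.34,0.33,-0.03,-0.38]
    - [0.34,0.33,-0.03,-0.38]
    - [0.34,0.33,-0.03,-0.38]
    - [0.34,0.33,-0.03,-0.38]
    - [0.34,0.33,-0.03,-0.38]
  fingers: 1

```text
t: 0.9
ee_pos: [0.4304, -0.2042, 0.2062]
eef_rot: [[0.997, -0.074, 0.0], [-0.074, -0.997, 0.001], [-0.0, -0.001, -1.0]]
contact_force: [0.4, -1.5, -0.2]
grip_width: 0.0853
```

```bash
python3 - <<'E'
from h import *
s=robot.state();print(s['t'],s['qpos'],s['ee_pos'],s['eef_rot'][:,0])
im=robot.snapshot('wrist');cv2.imwrite('pics/w1.png',im);np.save('w1.npy',s,allow_pickle=True)
im=cv2.imread('pics/top0.png')
c=np.array([(162,224),(277,194),(287,243),(173,274)])/2.16+150
P=p2w(c,.015,'top');print('pad',P,P.mean(0))
for n,c in dict(A=[(47,209),(110,209)],B=[(357,189),(409,185)],C=[(505,202),(562,205)]).items():
  print(n,p2w(np.array(c)/2.16+150,.036,'top')[:,:2])
c=np.array([(162,74),(276,74),(278,309),(162,310)])/2.16+150;print('board',p2w(c,.004,'top')[:,:2])
c=np.array([(620,187),(728,189),(721,357),(612,352)])/2.16+150;print('mat',p2w(c,.004,'top')[:,:2])
E
```

```text
0.9 [-2.54133699e+01  9.79199306e+00 -8.57779239e+00  7.16524581e+01
  4.84603487e-02  1.58832804e+02] [ 0.43039556 -0.2041944   0.20618295] [ 9.97255119e-01 -7.40420392e-02 -5.66225605e-05]
pad [[0.5038781  0.21984812 0.015     ]
 [0.53428668 0.10404019 0.015     ]
 [0.4852209  0.09380721 0.015     ]
 [0.45380477 0.20842355 0.015     ]] [0.49429761 0.15652977 0.015     ]
A [[0.52053695 0.32863069]
 [0.52071835 0.2662373 ]]
B [[ 0.54092576  0.0230808 ]
 [ 0.54494532 -0.02790231]]
C [[ 0.52851712 -0.12182582]
 [ 0.52570039 -0.17749105]]
board [[0.65566277 0.22357647]
 [0.65571407 0.10678019]
 [0.4170277  0.10385797]
 [0.41551174 0.22194365]]
mat [[ 0.54125471 -0.24271662]
 [ 0.53941058 -0.35183634]
 [ 0.3703135  -0.34347128]
 [ 0.37499622 -0.23380711]]
```

View pics/w1.png

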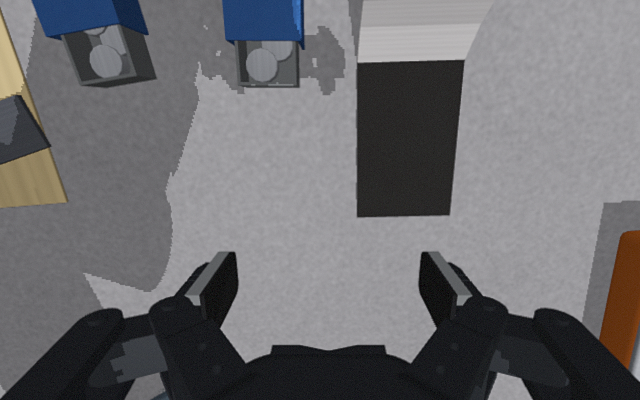

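Request:
play_rows:
  commands:
    - [0.114,0.053,-0.1,0]
    - [0.114,0.053,-0.1,0]
    - [0.114,0.053,-0.1,0]
    - [0.114,0.053,-0.1,0]
    - [0.114,0.053,-0.16,0]
    - [0.114,0.053,-0.194,0]
    - [0.114,0.053,-0.196,0]
    - [0.114,0.053,-0.196,0]
  fingers: 1

```text
t: 1.75
ee_pos: [0.5479, -0.1468, 0.01]
eef_rot: [[0.998, -0.07, -0.0], [-0.07, -0.998, 0.004], [-0.001, -0.003, -1.0]]
contact_force: [0.7, -0.8, 1.6]
grip_width: 0.0856
```

Request:
play_rows:
  commands:
    - [0,0,0,0]
    - [0,0,0,0]
    - [0,0,0,0]
    - [0,0,0,0]
    - [0,0,0,0]
    - [0,0,0,0]
  fingers: 0
  squeeze: 50

```text
t: 2.35
ee_pos: [0.5496, -0.1516, 0.0137]
eef_rot: [[0.997, -0.074, 0.004], [-0.074, -0.997, -0.006], [0.004, 0.005, -1.0]]
contact_force: [-7.4, -30.9, 16.3]
grip_width: 0.0552
```

```bash
python3 - <<'E'
from h import *
s=np.load('w1.npy',allow_pickle=True).item()
print('Cmouth',p2w([(226,41),(303,44)],.046,'wrist',s)[:,:2],'Cdr',p2w([(234,88),(298,87)],.036,'wrist',s)[:,:2])
print('Bmouth',p2w([(47,38),(148,34)],.046,'wrist',s)[:,:2],'Bdr',p2w([(80,86),(156,79)],.036,'wrist',s)[:,:2])
print('mat',p2w([(357,61),(464,60),(450,214),(357,216)],.004,'wrist',s)[:,:2])
E
```

```text
Cmouth [[ 0.56465712 -0.12403215]
 [ 0.55733942 -0.19176065]] Cdr [[ 0.52625406 -0.12178642]
 [ 0.52269545 -0.18273561]]
Bmouth [[ 0.57752377  0.03141838]
 [ 0.57485609 -0.0568964 ]] Bdr [[ 0.53814448  0.02278156]
 [ 0.53935558 -0.04986439]]
mat [[ 0.54518655 -0.24292906]
 [ 0.53760767 -0.35206271]
 [ 0.3707728  -0.34454863]
 [ 0.37636824 -0.23493471]]
```

Request:
play_rows:
  commands:
    - [-0.003,0,0,0]
    - [-0.02,0.0015,0,0]
    - [-0.04,0.003,0,0]
    - [-0.06,0.0045,0,0]
    - [-0.08,0.006,0,0]
    - [-0.1,0.0075,0,0]
    - [-0.12,0.009,0,0]
    - [-0.12,0.009,0,0]

```text
t: 3.15
ee_pos: [0.428, -0.1425, 0.0149]
eef_rot: [[0.997, -0.074, 0.004], [-0.074, -0.997, -0.006], [0.005, 0.005, -1.0]]
contact_force: [0.2, -0.2, -3.0]
grip_width: 0.0548
```

Request:
play_rows:
  commands:
    - [0,0,0,0]
    - [0,0,0,0]
    - [0,0,0,0]
  fingers: 1

```text
t: 3.45
ee_pos: [0.429, -0.1428, 0.0155]
eef_rot: [[0.997, -0.074, 0.006], [-0.074, -0.997, -0.006], [0.006, 0.006, -1.0]]
contact_force: [-0.2, 0.6, -0.1]
grip_width: 0.0852
```

```bash
python3 - <<'E'
from h import *
s=robot.state();print(s['t'],s['ee_pos'],s['grip_width'],s['contact_force'])
cv2.imwrite('pics/t2.png',robot.snapshot('top')[140:330,280:520].repeat(3,0).repeat(3,1))
E
```

```text
3.45 [ 0.4290357  -0.14275916  0.0154535 ] 0.08519246213422604 [-0.22651621  0.58346898 -0.05233636]
```

View pics/t2.png

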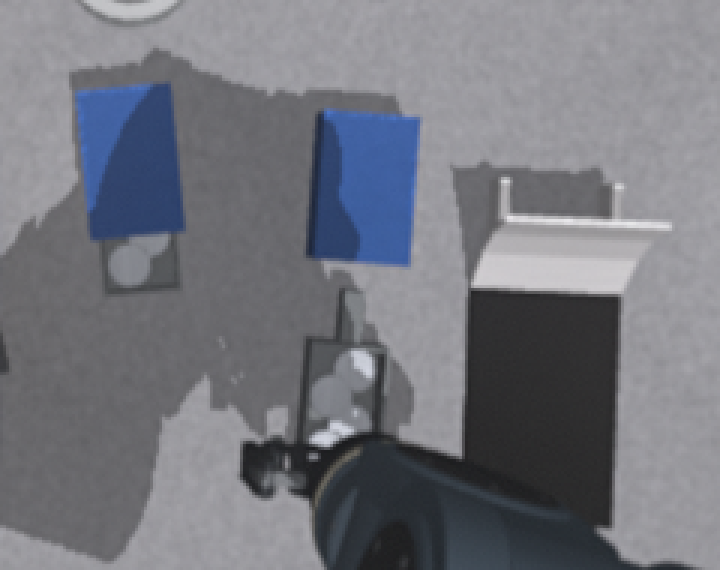

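Request:
play_rows:
  commands:
    - [0.025,-0.002,-0.003,0]
    - [0.055,-0.004,-0.003,0]
    - [0.055,-0.004,-0.003,0]
    - [0.055,-0.004,-0.003,0]
  fingers: 1

```text
t: 3.9
ee_pos: [0.4841, -0.1466, 0.0119]
eef_rot: [[0.997, -0.074, 0.005], [-0.074, -0.997, -0.006], [0.005, 0.006, -1.0]]
contact_force: [-0.6, 0.3, -0.4]
grip_width: 0.0853
```

Request:
play_rows:
  commands:
    - [0,0,0,0]
    - [0,0,0,0]
    - [0,0,0,0]
    - [0,0,0,0]
    - [0,0,0,0]
  fingers: 0
  squeeze: 50

```text
t: 4.4
ee_pos: [0.4837, -0.1466, 0.0122]
eef_rot: [[0.997, -0.074, 0.004], [-0.074, -0.997, -0.006], [0.005, 0.006, -1.0]]
contact_force: [-2.7, 0.6, 6.2]
grip_width: 0.055
```

Request:
play_rows:
  commands:
    - [-0.02,0.01,0.001,0.0]
    - [-0.04,0.02,0.001,0.13]
    - [-0.04,0.02,0.001,0.27]
    - [-0.04,0.02,0.001,0.4]
    - [-0.04,0.02,0.001,0.54]
    - [-0.04,0.02,0.001,0.67]
    - [-0.04,0.02,0.001,0.81]
    - [-0.04,0.02,0.001,0.94]

```text
t: 5.2
ee_pos: [0.4432, -0.1265, 0.013]
eef_rot: [[0.643, 0.765, 0.007], [0.765, -0.644, 0.0], [0.005, 0.005, -1.0]]
contact_force: [-0.5, -0.1, -2.7]
grip_width: 0.055
```

Request:
play_rows:
  commands:
    - [0,0,0,0.14]
    - [0,0,0,0.28]
    - [0,0,0,0.42]
    - [0,0,0,0.56]
    - [0,0,0,0.7]
    - [0,0,0,0.84]
    - [0,0,0,0.98]
    - [0,0,0,1.1]

```text
t: 6.0
ee_pos: [0.4427, -0.1264, 0.0128]
eef_rot: [[-0.395, 0.919, 0.002], [0.918, 0.395, 0.007], [0.005, 0.005, -1.0]]
contact_force: [-0.7, 0.7, -3.3]
grip_width: 0.0548
```

Request:
play_rows:
  commands:
    - [0,0,0,0.14]
    - [0,0,0,0.28]
    - [0,0,0,0.42]
    - [0,0,0,0.56]
    - [0,0,0,0.7]
    - [0,0,0,0.84]
    - [0,0,0,0.94]
    - [0,0,0,1.0]

```text
t: 6.8
ee_pos: [0.4421, -0.1263, 0.0126]
eef_rot: [[-0.987, 0.16, -0.005], [0.16, 0.987, 0.006], [0.006, 0.005, -1.0]]
contact_force: [0.1, -1.2, -2.9]
grip_width: 0.0552
```

```bash
python3 - <<'E'
from h import *
s=robot.state();print(s['t'],s['qpos'],s['ee_pos'],s['grip_width'],s['contact_force'],np.degrees(np.arctan2(s['eef_rot'][1,0],s['eef_rot'][0,0])))
cv2.imwrite('pics/t3.png',robot.snapshot('top')[140:330,280:520].repeat(3,0).repeat(3,1))
s=robot.state()
np.save('w3.npy',s,allow_pickle=True)
cv2.imwrite('pics/w3.png',robot.snapshot('wrist'))
E
```

```text
6.8 [-16.10333599  17.24995604 -29.29473213  43.81260777   0.23350035
  -6.92032741] [ 0.44209677 -0.12629386  0.01263741] 0.055221829217848614 [ 0.06222852 -1.19772617 -2.89540408] 170.81704663042626
```

View pics/w3.png

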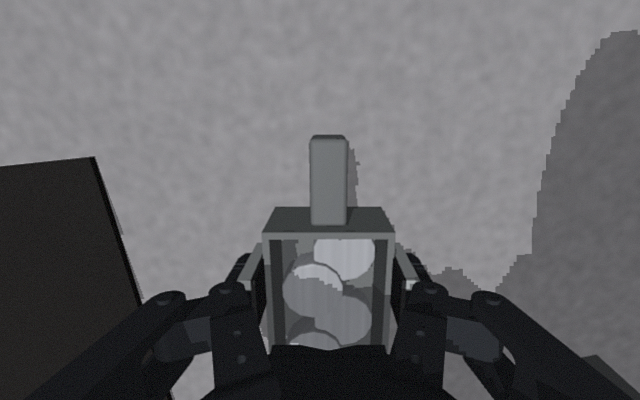

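```bash
python3 - <<'E'
from h import *
s=np.load('w1.npy',allow_pickle=True).item()
def box(x,y,a):
    a=np.radians(a);R=np.array([[np.cos(a),-np.sin(a)],[np.sin(a),np.cos(a)]])
    c=np.array([[-52,-33.5],[-52,33.5],[53,33.5],[53,-33.5]])/1000
    return np.c_[c@R.T+[x,y],np.full(4,.046)]
hyp={'B':(.6343,.0072,5.7),'C':(.6155,-.1575,-4.4),'A':(.6158,.3012,-1.2)}
ims=[]
for n,f,st,rois in (('wrist','w1',s,[(20,0,140,100),(200,0,140,100)]),('top','top0',None,[(290,150,70,50),(370,160,70,50),(155,165,70,50)])):
    im=cv2.imread(f'pics/{f}.png')
    for (x0,y0,w,h) in rois:
        k=392//w if n=='wrist' else 392//w
        c=cv2.resize(im[y0:y0+h+ (0 if n=='wrist' else 20),x0:x0+w],None,fx=392/w,fy=392/w,interpolation=cv2.INTER_NEAREST)[:290]
        for v in hyp.values():
            p=(w2p(box(*v),n,st)-[x0,y0]+.5)*392/w
            cv2.polylines(c,[np.round(p).astype(int)],True,(0,255,255),1)
        ims.append(np.pad(c,((0,290-c.shape[0]),(0,2),(0,0))))
out=np.vstack([np.hstack(ims[:2]),np.hstack([ims[2],ims[3]])])
cv2.imwrite('pics/ov.png',out);print(out.shape)
E
```

```text
(580, 788, 3)
```

View pics/ov.png

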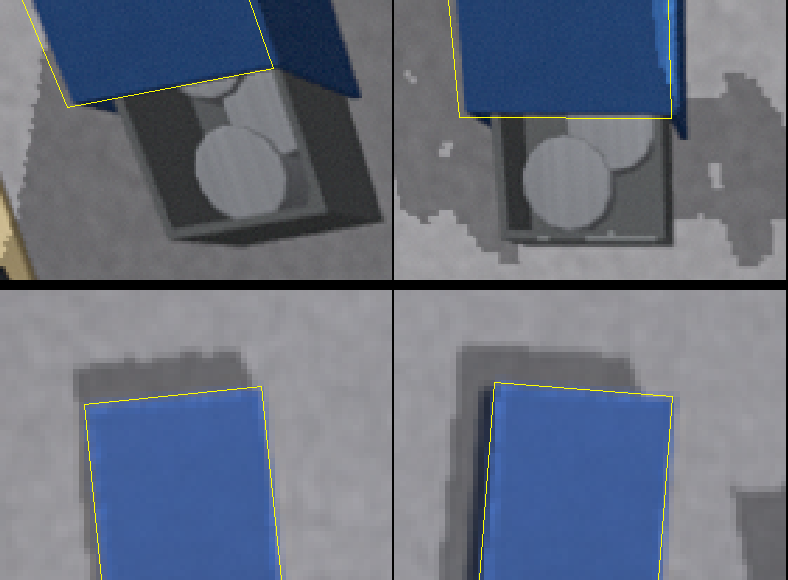

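Overlay: sleeve B's outline fits both views. Sleeve C's sits about 2 mm too far left in the wrist view (top right panel), so I'll use y = -0.1595 for C. Next I'll align and insert.

Request:
play_rows:
  commands:
    - [0.01,-0.0217,-0.001,0.085]
    - [0.023,-0.0217,-0.001,0.085]
    - [0.023,-0.0217,-0.001,0.085]
    - [0.023,-0.0217,-0.001,0.085]
    - [0.023,-0.0217,-0.001,0.085]

```text
t: 7.4
ee_pos: [0.4658, -0.1483, 0.0122]
eef_rot: [[-0.997, 0.079, -0.003], [0.079, 0.997, 0.005], [0.004, 0.004, -1.0]]
contact_force: [4.3, -2.4, 4.4]
grip_width: 0.0549
```

Request:
play_rows:
  commands:
    - [0.01,-0.001,0,0]
    - [0.02,-0.0016,0,0]
    - [0.03,-0.0023,0,0]
    - [0.035,-0.0027,0,0]
    - [0.035,-0.0027,0,0]

```text
t: 7.9
ee_pos: [0.5005, -0.1506, 0.0121]
eef_rot: [[-0.997, 0.08, -0.004], [0.08, 0.997, 0.005], [0.005, 0.005, -1.0]]
contact_force: [-1.2, 0.1, 5.8]
grip_width: 0.0552
```

```bash
python3 - <<'E'
from h import *
s=robot.state();print(s['t'],s['ee_pos'],s['grip_width'],s['contact_force'],np.degrees(np.arctan2(s['eef_rot'][1,0],s['eef_rot'][0,0])))
cv2.imwrite('pics/t4.png',robot.snapshot('top')[140:330,280:520].repeat(3,0).repeat(3,1))
E
```

```text
7.9 [ 0.50050833 -0.15064793  0.01214214] 0.05518544314937516 [-1.24719908  0.14695703  5.77957544] 175.41926196504104
```

View pics/t4.png

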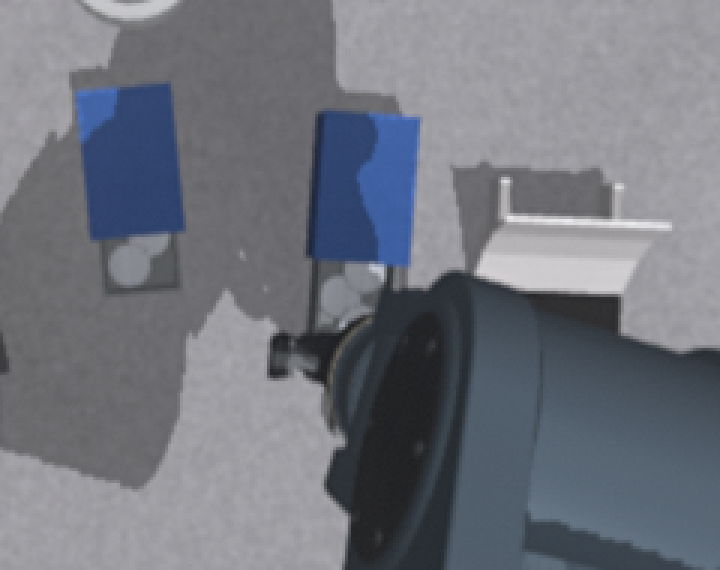

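Request:
play_rows:
  commands:
    - [0.01,-0.0008,0,0]
    - [0.02,-0.0016,0,0]
    - [0.03,-0.0024,0,0]
    - [0.042,-0.0033,0,0]
    - [0.042,-0.0033,0,0]
    - [0.042,-0.0033,0,0]

```text
t: 8.55
ee_pos: [0.5428, -0.1538, 0.0122]
eef_rot: [[-0.997, 0.08, -0.003], [0.08, 0.997, 0.005], [0.004, 0.005, -1.0]]
contact_force: [2.0, 0.5, 1.2]
grip_width: 0.0549
```

Request:
play_rows:
  commands:
    - [0,0,0,0]
    - [0,0,0,0]
    - [0,0,0,0]
    - [-0.02,0.0015,0,0]
    - [-0.042,0.003,0,0]
    - [-0.042,0.003,0,0]
    - [-0.042,0.003,0,0]
  fingers: 1

```text
t: 9.25
ee_pos: [0.5008, -0.1509, 0.0124]
eef_rot: [[-0.997, 0.08, -0.003], [0.08, 0.997, 0.005], [0.003, 0.005, -1.0]]
contact_force: [-0.3, 0.1, 0.7]
grip_width: 0.0852
```

Request:
play_rows:
  commands:
    - [0,0,0,0]
    - [0,0,0,0]
    - [0,0,0,0]
    - [0,0,0,0]
    - [0,0,0,0]
    - [0,0,0,0]
    - [0,0,0,0]
    - [0,0,0,0]
  fingers: 0
  squeeze: 50

```text
t: 10.05
ee_pos: [0.5009, -0.1508, 0.0125]
eef_rot: [[-0.997, 0.08, -0.003], [0.08, 0.997, 0.005], [0.003, 0.005, -1.0]]
contact_force: [-0.0, 0.5, 2.7]
grip_width: 0.015
```

Request:
play_rows:
  commands:
    - [0.01,-0.0008,0,0]
    - [0.02,-0.0015,0,0]
    - [0.03,-0.0023,0,0]
    - [0.034,-0.0026,0,0]
    - [0.038,-0.003,0,0]
    - [0.041,-0.0032,0,0]
    - [0.044,-0.0033,0,0]
    - [0.044,-0.0033,0,0]

```text
t: 10.85
ee_pos: [0.545, -0.1542, 0.0125]
eef_rot: [[-0.997, 0.08, -0.003], [0.08, 0.997, 0.005], [0.004, 0.005, -1.0]]
contact_force: [-4.1, 0.2, 7.3]
grip_width: 0.0149
```

Request:
play_rows:
  commands:
    - [0.002,0,0,0]
    - [0.004,0,0,0]
    - [0.004,0,0,0]
    - [0.004,0,0,0]

```text
t: 11.25
ee_pos: [0.5472, -0.1543, 0.0124]
eef_rot: [[-0.997, 0.081, -0.007], [0.081, 0.997, 0.005], [0.007, 0.004, -1.0]]
contact_force: [-17.0, 0.2, 18.8]
grip_width: 0.015
```

Request:
play_rows:
  commands:
    - [0.002,0,0,0]
    - [0.004,0,0,0]
    - [0.004,0,0,0]
    - [0.004,0,0,0]

```text
t: 11.65
ee_pos: [0.5472, -0.1543, 0.0124]
eef_rot: [[-0.997, 0.082, -0.014], [0.082, 0.997, 0.004], [0.014, 0.003, -1.0]]
contact_force: [-33.6, 1.1, 33.9]
grip_width: 0.0149
```

Request:
play_rows:
  commands:
    - [-0.002,0,0,0]
    - [-0.002,0,0,0]
    - [-0.002,0,0,0]
    - [-0.002,0,0.05,0]
    - [-0.002,0,0.09,0]
    - [0.0,0.04,0.09,0.05]
    - [0.01,0.08,0.09,0.1]
    - [0.015,0.12,0.09,0.178]
  fingers: 1

```text
t: 12.45
ee_pos: [0.5632, -0.033, 0.1028]
eef_rot: [[-0.995, -0.098, -0.013], [-0.098, 0.995, 0.002], [0.013, 0.003, -1.0]]
contact_force: [0.8, -0.6, -0.1]
grip_width: 0.0855
```

```bash
python3 - <<'E'
from h import *
s=robot.state();print(s['t'],s['qpos'],s['ee_pos'],np.degrees(np.arctan2(s['eef_rot'][1,0],s['eef_rot'][0,0])))
E
```

```text
12.45 [-3.39155836 23.48729153 -5.3049629  61.94724634  0.06437571 -8.99038035] [ 0.56324312 -0.03302431  0.10278075] -174.40046725015142
```

Request:
play_rows:
  commands:
    - [-0.001,0.032,0,0]
    - [-0.001,0.032,0,0]
    - [-0.001,0.032,-0.05,0]
    - [-0.001,0.032,-0.09,0]
    - [-0.001,0.032,-0.091,0]
    - [-0.001,0.032,-0.091,0]

```text
t: 13.05
ee_pos: [0.5622, -0.0014, 0.0123]
eef_rot: [[-0.995, -0.097, -0.014], [-0.097, 0.995, 0.002], [0.013, 0.003, -1.0]]
contact_force: [0.1, -0.4, 1.5]
grip_width: 0.0856
```

Request:
play_rows:
  commands:
    - [0,0,0,0]
    - [0,0,0,0]
    - [0,0,0,0]
    - [0,0,0,0]
    - [0,0,0,0]
  fingers: 0
  squeeze: 50

```text
t: 13.55
ee_pos: [0.5637, -0.0015, 0.0144]
eef_rot: [[-0.995, -0.097, -0.01], [-0.097, 0.995, 0.002], [0.01, 0.003, -1.0]]
contact_force: [-3.2, -0.8, 12.1]
grip_width: 0.0547
```

Request:
play_rows:
  commands:
    - [-0.003,0,0,0]
    - [-0.02,-0.002,0,0]
    - [-0.04,-0.004,0,0]
    - [-0.06,-0.006,0,0]
    - [-0.08,-0.008,0,0]
    - [-0.1,-0.01,0,0]
    - [-0.118,-0.012,0,0]
    - [-0.118,-0.012,0,0]

```text
t: 14.35
ee_pos: [0.4436, -0.0137, 0.0149]
eef_rot: [[-0.995, -0.096, -0.011], [-0.097, 0.995, 0.002], [0.011, 0.003, -1.0]]
contact_force: [0.5, 0.2, -2.2]
grip_width: 0.055
```

```bash
python3 - <<'E'
from h import *
s=robot.state();print(s['t'],s['ee_pos'],np.degrees(np.arctan2(s['eef_rot'][1,0],s['eef_rot'][0,0])),s['contact_force'],s['grip_width'])
im=robot.snapshot('top');cv2.imwrite('pics/t5.png',im)
np.save('w5.npy',s,allow_pickle=True)
a=cv2.resize(im[140:330,150:520],(800,411));w=cv2.resize(robot.snapshot('wrist'),(300,188))
a[223:,500:]=w;cv2.imwrite('pics/c5.png',a)
E
```

```text
14.35 [ 0.44363432 -0.01372904  0.01490101] -174.4606468549416 [ 0.4865572   0.18911114 -2.24430972] 0.05497440421280188
```

View pics/c5.png

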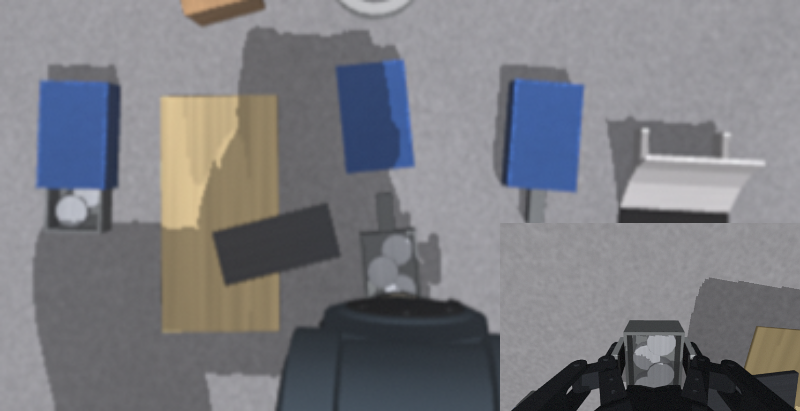

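The right-hand drawer is home, with only its tab showing. The pad has been knocked right to crop (213–340, 203–286), close to drawer B, so I'll drag B away from it before regripping.

Request:
play_rows:
  commands:
    - [0,-0.015,0,0]
    - [0,-0.03,0,0]
    - [0,-0.045,0,0]
    - [0,-0.065,0,0]
    - [0,-0.065,0,0]
    - [0,-0.065,0,0]

```text
t: 15.05
ee_pos: [0.4469, -0.0788, 0.0153]
eef_rot: [[-0.995, -0.096, -0.008], [-0.096, 0.995, 0.002], [0.008, 0.003, -1.0]]
contact_force: [0.9, 0.3, -3.2]
grip_width: 0.0546
```

Request:
play_rows:
  commands:
    - [0,0,-0.001,0]
    - [0,0,-0.002,0]
    - [0,0,-0.003,0]
    - [0.025,0.0025,-0.003,0]
    - [0.055,0.0055,-0.003,0]
    - [0.055,0.0055,-0.003,0]
    - [0.055,0.0055,-0.003,0]
  fingers: 1

```text
t: 15.75
ee_pos: [0.502, -0.0729, 0.012]
eef_rot: [[-0.995, -0.096, -0.009], [-0.097, 0.995, 0.002], [0.008, 0.003, -1.0]]
contact_force: [-0.6, 0.1, 0.2]
grip_width: 0.0858
```

Request:
play_rows:
  commands:
    - [0,0,0,0]
    - [0,0,0,0]
    - [0,0,0,0]
    - [0,0,0,0]
    - [0,0,0,0]
  fingers: 0

```text
t: 16.25
ee_pos: [0.5014, -0.0729, 0.0123]
eef_rot: [[-0.995, -0.096, -0.009], [-0.096, 0.995, 0.002], [0.009, 0.003, -1.0]]
contact_force: [-3.7, 1.8, 6.4]
grip_width: 0.055
```

Request:
play_rows:
  commands:
    - [-0.02,-0.005,0.001,0.0]
    - [-0.045,-0.01,0.001,-0.13]
    - [-0.045,-0.01,0.001,-0.27]
    - [-0.045,-0.01,0.001,-0.4]
    - [-0.045,-0.01,0.001,-0.54]
    - [-0.045,-0.01,0.001,-0.67]
    - [-0.045,-0.01,0.001,-0.81]
    - [-0.045,-0.01,0.001,-0.94]

```text
t: 17.05
ee_pos: [0.4559, -0.0829, 0.0132]
eef_rot: [[-0.66, 0.751, -0.004], [0.751, 0.66, 0.008], [0.009, 0.003, -1.0]]
contact_force: [0.2, 1.0, -2.4]
grip_width: 0.0547
```

Request:
play_rows:
  commands:
    - [0,0,0,-0.14]
    - [0,0,0,-0.28]
    - [0,0,0,-0.42]
    - [0,0,0,-0.56]
    - [0,0,0,-0.7]
    - [0,0,0,-0.84]
    - [0,0,0,-0.98]
    - [0,0,0,-1.1]

```text
t: 17.85
ee_pos: [0.4553, -0.083, 0.0131]
eef_rot: [[0.375, 0.927, 0.005], [0.927, -0.375, 0.007], [0.009, 0.002, -1.0]]
contact_force: [-0.4, 0.3, -3.1]
grip_width: 0.055
```

Request:
play_rows:
  commands:
    - [0,0,0,-0.14]
    - [0,0,0,-0.28]
    - [0,0,0,-0.42]
    - [0,0,0,-0.56]
    - [0,0,0,-0.7]
    - [0,0,0,-0.84]
    - [0,0,0,-0.94]
    - [0,0,0,-1.0]

```text
t: 18.65
ee_pos: [0.4546, -0.0829, 0.0129]
eef_rot: [[0.983, 0.181, 0.009], [0.181, -0.983, -0.0], [0.008, 0.002, -1.0]]
contact_force: [1.1, 0.2, -3.2]
grip_width: 0.0552
```

Request:
play_rows:
  commands:
    - [0.0,0.03,-0.001,-0.04]
    - [0.0,0.06,-0.001,-0.085]
    - [0.01,0.0735,-0.001,-0.085]
    - [0.025,0.0735,-0.001,-0.085]
    - [0.025,0.0735,-0.001,-0.085]
    - [0.025,0.0735,-0.001,-0.085]

```text
t: 19.25
ee_pos: [0.4803, -0.0093, 0.0123]
eef_rot: [[0.995, 0.097, 0.01], [0.097, -0.995, -0.001], [0.01, 0.002, -1.0]]
contact_force: [3.7, 1.7, 4.4]
grip_width: 0.0548
```

Request:
play_rows:
  commands:
    - [0.01,0.001,0,0]
    - [0.02,0.002,0,0]
    - [0.03,0.003,0,0]
    - [0.035,0.0035,0,0]
    - [0.035,0.0035,0,0]

```text
t: 19.75
ee_pos: [0.5152, -0.0062, 0.0123]
eef_rot: [[0.995, 0.096, 0.01], [0.096, -0.995, -0.001], [0.01, 0.002, -1.0]]
contact_force: [1.2, 1.1, 3.8]
grip_width: 0.055
```

```bash
python3 - <<'E'
from h import *
s=robot.state();print(s['t'],s['qpos'],s['ee_pos'],np.degrees(np.arctan2(s['eef_rot'][1,0],s['eef_rot'][0,0])),s['contact_force'],s['grip_width'])
im=robot.snapshot('top');cv2.imwrite('pics/t6.png',im[140:330,150:520].repeat(2,0).repeat(2,1))
E
```

```text
19.75 [-6.50579870e-01  2.20751803e+01 -2.20934449e+01  4.52715424e+01
 -5.44534604e-02  1.73812159e+02] [ 0.51522444 -0.00615046  0.0122906 ] 5.537545578971956 [1.20108554 1.06448287 3.80428491] 0.05499613367669692
```

View pics/t6.png

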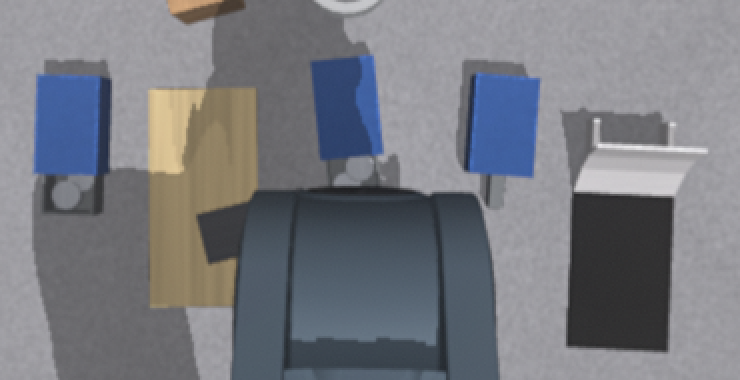

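B's drawer is entering its sleeve and the pad is undisturbed.

Request:
play_rows:
  commands:
    - [0.01,0.001,0,0]
    - [0.02,0.002,0,0]
    - [0.03,0.003,0,0]
    - [0.04,0.004,0,0]
    - [0.047,0.0047,0,0]
    - [0.047,0.0047,0,0]

```text
t: 20.4
ee_pos: [0.5626, -0.0017, 0.0123]
eef_rot: [[0.995, 0.096, 0.01], [0.096, -0.995, -0.001], [0.01, 0.002, -1.0]]
contact_force: [2.0, -0.7, 0.8]
grip_width: 0.0547
```

Request:
play_rows:
  commands:
    - [0,0,0,0]
    - [0,0,0,0]
    - [0,0,0.02,0]
    - [0,0,0.045,0]
    - [-0.02,-0.002,0.045,0]
    - [-0.042,-0.0042,0.045,0]
    - [-0.042,-0.0042,0.045,0]
    - [-0.042,-0.0042,0.045,0]
  fingers: 0.78

```text
t: 21.2
ee_pos: [0.5205, -0.006, 0.0575]
eef_rot: [[0.995, 0.096, 0.01], [0.096, -0.995, -0.001], [0.01, 0.002, -1.0]]
contact_force: [0.1, 0.3, -0.7]
grip_width: 0.0665
```

Request:
play_rows:
  commands:
    - [0,0,0,0]
    - [0,0,0,0]
    - [0,0,0,0]
    - [0,0,-0.02,0]
    - [0,0,-0.045,0]
    - [0,0,-0.045,0]
    - [0,0,-0.045,0]
  fingers: 0.5

```text
t: 21.9
ee_pos: [0.5204, -0.0059, 0.0127]
eef_rot: [[0.995, 0.096, 0.009], [0.096, -0.995, -0.001], [0.009, 0.002, -1.0]]
contact_force: [0.3, 0.1, 0.6]
grip_width: 0.0423
```

Request:
play_rows:
  commands:
    - [0,0,0,0]
    - [0,0,0,0]
    - [0,0,0,0]
    - [0,0,0,0]
    - [0,0,0,0]
    - [0,0,0,0]
  fingers: 0

```text
t: 22.5
ee_pos: [0.5212, -0.0059, 0.0139]
eef_rot: [[0.995, 0.096, 0.011], [0.096, -0.995, -0.001], [0.011, 0.002, -1.0]]
contact_force: [-2.8, -0.0, 8.4]
grip_width: 0.0145
```

Request:
play_rows:
  commands:
    - [0.01,0.001,0,0]
    - [0.02,0.002,0,0]
    - [0.03,0.003,0,0]
    - [0.034,0.0034,0,0]
    - [0.038,0.0038,0,0]
    - [0.042,0.0042,0,0]
    - [0.046,0.0044,0,0]
    - [0.046,0.0044,0,0]

```text
t: 23.3
ee_pos: [0.5671, -0.0015, 0.014]
eef_rot: [[0.995, 0.096, 0.011], [0.096, -0.995, -0.001], [0.01, 0.002, -1.0]]
contact_force: [-4.7, -0.7, 6.9]
grip_width: 0.0143
```

Request:
play_rows:
  commands:
    - [0.002,0,0,0]
    - [0.004,0,0,0]
    - [0.004,0,0,0]
    - [0.004,0,0,0]

```text
t: 23.7
ee_pos: [0.5672, -0.0015, 0.0139]
eef_rot: [[0.995, 0.096, 0.004], [0.096, -0.995, -0.001], [0.004, 0.002, -1.0]]
contact_force: [-32.6, 0.4, 31.7]
grip_width: 0.0148
```

Request:
play_rows:
  commands:
    - [-0.002,0,0,0]
    - [-0.002,0,0,0]
    - [-0.002,0,0.05,0]
    - [-0.02,0,0.1,0]
    - [-0.05,0.05,0.15,0.1]
    - [-0.08,0.1,0.18,0.25]
    - [-0.1,0.15,0.18,0.4]
    - [-0.11,0.2,0.18,0.55]
  fingers: 0.5

```text
t: 24.5
ee_pos: [0.4704, 0.1587, 0.1908]
eef_rot: [[0.795, 0.606, 0.007], [0.606, -0.795, 0.002], [0.007, 0.003, -1.0]]
contact_force: [1.7, 0.6, -1.1]
grip_width: 0.0424
```

Request:
play_rows:
  commands:
    - [0,0.05,0,0.13]
    - [0,0.07,0,0.26]
    - [0,0.07,0,0.26]
    - [0,0.07,0,0.26]
  fingers: 1

```text
t: 24.9
ee_pos: [0.4706, 0.2291, 0.1907]
eef_rot: [[0.613, 0.79, 0.007], [0.79, -0.613, 0.004], [0.007, 0.003, -1.0]]
contact_force: [0.2, -0.1, 0.4]
grip_width: 0.0854
```

```bash
python3 - <<'E'
from h import *
s=robot.state();print(s['t'],s['qpos'],s['ee_pos'],np.degrees(np.arctan2(s['eef_rot'][1,0],s['eef_rot'][0,0])))
np.save('w7.npy',s,allow_pickle=True)
im=robot.snapshot('wrist');cv2.imwrite('pics/w7.png',im)
def box(x,y,a):
    a=np.radians(a);R=np.array([[np.cos(a),-np.sin(a)],[np.sin(a),np.cos(a)]])
    c=np.array([[-52,-33.5],[-52,33.5],[53,33.5],[53,-33.5]])/1000
    return np.c_[c@R.T+[x,y],np.full(4,.046)]
big=cv2.resize(im,None,fx=1.25,fy=1.25)
for v in ((.6343,.006,5.6),(.6158,.3012,-1.5)):
    cv2.polylines(big,[np.round((w2p(box(*v),'wrist',s)+.5)*1.25).astype(int)],True,(0,255,255),1)
cv2.imwrite('pics/w7o.png',big)
E
```

```text
24.9 [ 2.59394740e+01  1.51454109e+01 -4.05035051e+00  7.03727852e+01
  2.58340799e-02  1.53760642e+02] [0.47059777 0.22906904 0.19072322] 52.17951164386496
```

View pics/w7o.png

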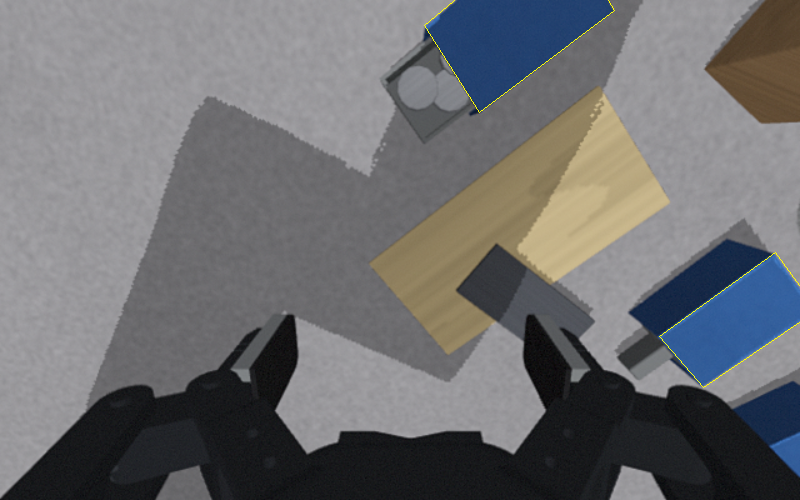

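The outline fits sleeves A and B, and B is home with its tab out. The pad overhangs the board's right side. Next is drawer A.

Request:
play_rows:
  commands:
    - [0.02,0.02,-0.02,0.14]
    - [0.04,0.04,-0.04,0.28]
    - [0.06,0.06,-0.06,0.42]
    - [0.07,0.074,-0.06,0.56]
    - [0.07,0.074,-0.06,0.7]
    - [0.07,0.074,-0.06,0.84]
    - [0.07,0.074,-0.06,0.98]
    - [0.07,0.074,-0.06,1.1]
  fingers: 1

```text
t: 25.75
ee_pos: [0.5412, 0.3011, 0.1308]
eef_rot: [[-0.427, 0.904, -0.0], [0.904, 0.427, 0.007], [0.007, 0.003, -1.0]]
contact_force: [-0.2, -0.2, -0.5]
grip_width: 0.0855
```

Request:
play_rows:
  commands:
    - [0,0,0,0.14]
    - [0,0,0,0.28]
    - [0,0,0,0.42]
    - [0,0,0,0.56]
    - [0,0,0,0.7]
    - [0,0,0,0.84]
    - [0,0,0,0.98]
    - [0,0,0,1.1]

```text
t: 26.55
ee_pos: [0.5418, 0.2997, 0.1308]
eef_rot: [[-1.0, 0.027, -0.007], [0.027, 1.0, 0.003], [0.007, 0.003, -1.0]]
contact_force: [0.4, -0.8, -0.4]
grip_width: 0.0856
```

Request:
play_rows:
  commands:
    - [0,0.003,-0.04,0]
    - [0,0.003,-0.085,0]
    - [0,0.003,-0.119,0]
    - [0,0.003,-0.119,0]
    - [0,0.003,-0.119,0]

```text
t: 27.05
ee_pos: [0.5423, 0.3019, 0.0127]
eef_rot: [[-1.0, 0.029, -0.007], [0.029, 1.0, 0.003], [0.007, 0.003, -1.0]]
contact_force: [0.1, -0.6, 2.2]
grip_width: 0.0854
```

Request:
play_rows:
  commands:
    - [0,0,0,0]
    - [0,0,0,0]
    - [0,0,0,0]
    - [0,0,0,0]
    - [0,0,0,0]
  fingers: 0

```text
t: 27.55
ee_pos: [0.5436, 0.3024, 0.015]
eef_rot: [[-1.0, 0.03, -0.003], [0.03, 1.0, 0.004], [0.004, 0.004, -1.0]]
contact_force: [-1.3, -2.4, 11.4]
grip_width: 0.0551
```

Request:
play_rows:
  commands:
    - [-0.003,0,0,0]
    - [-0.02,0.0005,0,0]
    - [-0.04,0.001,0,0]
    - [-0.06,0.0015,0,0]
    - [-0.08,0.002,0,0]
    - [-0.1,0.0026,0,0]
    - [-0.12,0.003,0,0]
    - [-0.12,0.003,0,0]

```text
t: 28.35
ee_pos: [0.4215, 0.3054, 0.0155]
eef_rot: [[-1.0, 0.028, -0.004], [0.028, 1.0, 0.004], [0.004, 0.004, -1.0]]
contact_force: [0.4, 0.3, -1.8]
grip_width: 0.0549
```

Request:
play_rows:
  commands:
    - [0,0,-0.001,0]
    - [0,0,-0.002,0]
    - [0,0,-0.003,0]
    - [0.025,-0.0007,-0.003,0]
    - [0.055,-0.0015,-0.003,0]
    - [0.055,-0.0015,-0.003,0]
    - [0.055,-0.0015,-0.003,0]
  fingers: 1

```text
t: 29.05
ee_pos: [0.4771, 0.3036, 0.0121]
eef_rot: [[-1.0, 0.03, -0.004], [0.03, 1.0, 0.004], [0.005, 0.004, -1.0]]
contact_force: [-0.6, -0.1, 1.1]
grip_width: 0.0855
```

Request:
play_rows:
  commands:
    - [0,0,0,0]
    - [0,0,0,0]
    - [0,0,0,0]
    - [0,0,0,0]
    - [0,0,0,0]
  fingers: 0

```text
t: 29.55
ee_pos: [0.4768, 0.3037, 0.0123]
eef_rot: [[-1.0, 0.029, -0.005], [0.029, 1.0, 0.004], [0.005, 0.004, -1.0]]
contact_force: [-3.0, -0.6, 6.5]
grip_width: 0.0554
```

Request:
play_rows:
  commands:
    - [-0.02,0.015,0.001,0.0]
    - [-0.04,0.03,0.001,0.13]
    - [-0.04,0.03,0.001,0.27]
    - [-0.04,0.03,0.001,0.4]
    - [-0.04,0.03,0.001,0.54]
    - [-0.04,0.03,0.001,0.67]
    - [-0.04,0.03,0.001,0.81]
    - [-0.04,0.03,0.001,0.94]

```text
t: 30.35
ee_pos: [0.4365, 0.3336, 0.0131]
eef_rot: [[-0.608, -0.794, -0.006], [-0.794, 0.608, -0.002], [0.005, 0.004, -1.0]]
contact_force: [-0.6, 0.7, -2.5]
grip_width: 0.0546
```

Request:
play_rows:
  commands:
    - [0,0,0,0.14]
    - [0,0,0,0.28]
    - [0,0,0,0.42]
    - [0,0,0,0.56]
    - [0,0,0,0.7]
    - [0,0,0,0.84]
    - [0,0,0,0.98]
    - [0,0,0,1.1]

```text
t: 31.15
ee_pos: [0.4362, 0.3335, 0.0129]
eef_rot: [[0.437, -0.9, -0.002], [-0.9, -0.437, -0.007], [0.005, 0.004, -1.0]]
contact_force: [-0.3, 0.3, -2.2]
grip_width: 0.0547
```

Request:
play_rows:
  commands:
    - [0,0,0,0.14]
    - [0,0,0,0.28]
    - [0,0,0,0.42]
    - [0,0,0,0.56]
    - [0,0,0,0.7]
    - [0,0,0,0.84]
    - [0,0,0,0.94]
    - [0,0,0,1.0]

```text
t: 31.95
ee_pos: [0.4359, 0.3335, 0.0127]
eef_rot: [[0.993, -0.115, 0.004], [-0.115, -0.993, -0.005], [0.005, 0.005, -1.0]]
contact_force: [0.8, -0.6, -2.4]
grip_width: 0.0548
```

```bash
python3 - <<'E'
from h import *
s=robot.state();print(s['t'],s['qpos'],s['ee_pos'],np.degrees(np.arctan2(s['eef_rot'][1,0],s['eef_rot'][0,0])))
im=robot.snapshot('top');cv2.imwrite('pics/t8.png',im[140:330,130:340].repeat(3,0).repeat(3,1))
E
```

```text
31.95 [  37.63659345   25.82674408  -16.03959567   48.1189366    -0.38380771
 -135.78480225] [0.4359071  0.33346774 0.01272527] -6.578010691121802
```

View pics/t8.png

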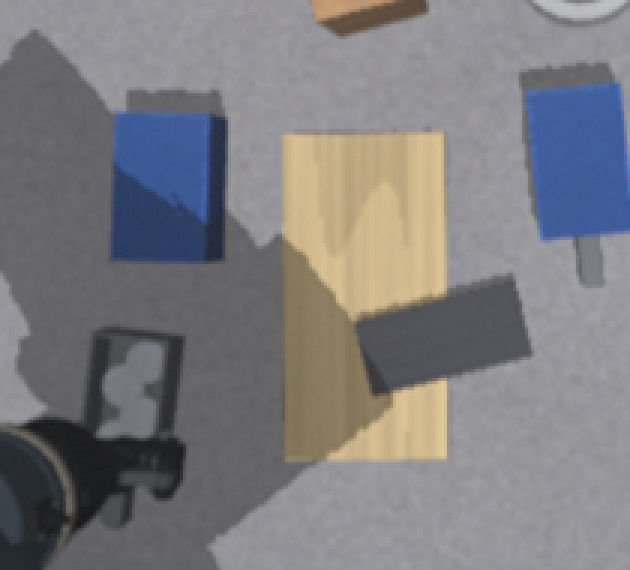

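Pad corners in this crop: (356,318), (515,276), (532,354), (375,395). Drawer A is turned and held square, so I'll insert it.

Request:
play_rows:
  commands:
    - [0.01,-0.015,-0.001,0.089]
    - [0.02,-0.0283,-0.001,0.089]
    - [0.029,-0.0283,-0.001,0.089]
    - [0.029,-0.0283,-0.001,0.089]
    - [0.029,-0.0283,-0.001,0.089]
    - [0.029,-0.0283,-0.001,0.089]

```text
t: 32.6
ee_pos: [0.4659, 0.3051, 0.0123]
eef_rot: [[1.0, -0.025, 0.007], [-0.025, -1.0, -0.005], [0.007, 0.005, -1.0]]
contact_force: [3.8, -2.5, 5.3]
grip_width: 0.0551
```

Request:
play_rows:
  commands:
    - [0.01,-0.0003,0,0]
    - [0.02,-0.0005,0,0]
    - [0.03,-0.0008,0,0]
    - [0.035,-0.0009,0,0]
    - [0.035,-0.0009,0,0]

```text
t: 33.1
ee_pos: [0.5021, 0.3043, 0.0124]
eef_rot: [[1.0, -0.026, 0.008], [-0.026, -1.0, -0.004], [0.008, 0.004, -1.0]]
contact_force: [1.9, -0.2, 2.3]
grip_width: 0.0551
```

```bash
python3 - <<'E'
from h import *
c=np.array([(356,318),(515,276),(532,354),(375,395)])/3+[130,140]
for z in (.015,.011):
  P=p2w(c,z,'top')[:,:2];print(P,P.mean(0),np.degrees(np.arctan2(*(P[0]+P[3]-P[1]-P[2])[::-1])))
E
```

```text
[[0.52072264 0.16835087]
 [0.55133141 0.05317636]
 [0.49509908 0.04075615]
 [0.46521197 0.15428159]] [0.50809127 0.10414124] 104.81656756422127
[[0.52036388 0.16909155]
 [0.55110822 0.0534069 ]
 [0.49462683 0.04093168]
 [0.46460733 0.15495996]] [0.50767657 0.10459752] 104.8165675642213
```

Request:
play_rows:
  commands:
    - [0.01,-0.0003,0,0]
    - [0.02,-0.0005,0,0]
    - [0.03,-0.0008,0,0]
    - [0.042,-0.0011,0,0]
    - [0.042,-0.0011,0,0]
    - [0.042,-0.0011,0,0]

```text
t: 33.7
ee_pos: [0.5448, 0.3031, 0.0124]
eef_rot: [[1.0, -0.027, 0.009], [-0.027, -1.0, -0.004], [0.009, 0.004, -1.0]]
contact_force: [2.0, -0.8, 2.1]
grip_width: 0.0547
```

Request:
play_rows:
  commands:
    - [0,0,0,0]
    - [0,0,0,0]
    - [0,0,0,0]
    - [-0.02,0.0005,0,0]
    - [-0.042,0.001,0,0]
    - [-0.042,0.001,0,0]
    - [-0.042,0.001,0,0]
  fingers: 1

```text
t: 34.4
ee_pos: [0.5027, 0.3043, 0.0127]
eef_rot: [[1.0, -0.026, 0.009], [-0.026, -1.0, -0.004], [0.009, 0.004, -1.0]]
contact_force: [-0.1, -0.6, 0.6]
grip_width: 0.0854
```

Request:
play_rows:
  commands:
    - [0,0,0,0]
    - [0,0,0,0]
    - [0,0,0,0]
    - [0,0,0,0]
    - [0,0,0,0]
    - [0,0,0,0]
    - [0,0,0,0]
    - [0,0,0,0]
  fingers: 0

```text
t: 35.2
ee_pos: [0.5028, 0.3043, 0.0128]
eef_rot: [[1.0, -0.026, 0.009], [-0.026, -1.0, -0.004], [0.009, 0.004, -1.0]]
contact_force: [0.8, -1.7, 2.4]
grip_width: 0.0148
```

Request:
play_rows:
  commands:
    - [0.01,-0.0003,0,0]
    - [0.02,-0.0005,0,0]
    - [0.03,-0.0008,0,0]
    - [0.034,-0.0009,0,0]
    - [0.038,-0.001,0,0]
    - [0.042,-0.0011,0,0]
    - [0.046,-0.0012,0,0]
    - [0.046,-0.0012,0,0]

```text
t: 36.0
ee_pos: [0.5484, 0.303, 0.0127]
eef_rot: [[1.0, -0.026, 0.007], [-0.026, -1.0, -0.004], [0.007, 0.004, -1.0]]
contact_force: [-8.4, -0.4, 9.5]
grip_width: 0.0148
```

Request:
play_rows:
  commands:
    - [0.002,0,0,0]
    - [0.004,0,0,0]
    - [0.004,0,0,0]
    - [0.004,0,0,0]

```text
t: 36.4
ee_pos: [0.5485, 0.3031, 0.0127]
eef_rot: [[1.0, -0.025, 0.0], [-0.025, -1.0, -0.004], [0.0, 0.004, -1.0]]
contact_force: [-33.4, -2.0, 29.2]
grip_width: 0.0147
```

Drawer A is home: it stops firmly at 33 N. Next is the pad.

Request:
play_rows:
  commands:
    - [-0.002,0,0,0]
    - [-0.002,0,0,0]
    - [-0.002,0,0.045,0]
    - [-0.02,0,0.09,0]
    - [-0.04,-0.04,0.09,-0.14]
    - [-0.041,-0.09,0.09,-0.28]
    - [-0.041,-0.14,0.09,-0.42]
    - [-0.041,-0.18,0.09,-0.56]
  fingers: 0.5

```text
t: 37.2
ee_pos: [0.5076, 0.1207, 0.1029]
eef_rot: [[0.83, -0.557, -0.001], [-0.557, -0.83, -0.004], [0.001, 0.004, -1.0]]
contact_force: [1.2, 0.2, 0.1]
grip_width: 0.043
```

Request:
play_rows:
  commands:
    - [0,-0.02,0,-0.14]
    - [0,-0.02,0,-0.28]
    - [0,-0.02,0,-0.42]
    - [0,-0.02,0,-0.56]
    - [0,-0.02,0,-0.7]
    - [0,-0.02,0,-0.73]
    - [0,-0.02,0,-0.73]
  fingers: 1

```text
t: 37.9
ee_pos: [0.508, 0.1006, 0.1029]
eef_rot: [[0.249, -0.968, -0.003], [-0.968, -0.249, -0.002], [0.002, 0.003, -1.0]]
contact_force: [0.5, -0.6, 0.6]
grip_width: 0.0856
```

```bash
python3 - <<'E'
from h import *
s=robot.state();print(s['t'],s['qpos'],s['ee_pos'],np.degrees(np.arctan2(s['eef_rot'][1,0],s['eef_rot'][0,0])))
np.save('w9.npy',s,allow_pickle=True)
im=robot.snapshot('wrist');
a=np.radians(104.8);R=np.array([[np.cos(a),-np.sin(a)],[np.sin(a),np.cos(a)]])
c=np.array([[-60,-28],[-60,28],[60,28],[60,-28]])/1000
p=np.c_[c@R.T+[.508,.104],np.full(4,.015)]
big=im.copy()
cv2.polylines(big,[np.round(w2p(p,'wrist',s)).astype(int)],True,(0,255,255),1)
cv2.imwrite('pics/w9.png',big)
E
```

```text
37.9 [ 11.26668906  17.87038309 -13.48086506  58.83210227  -0.10617434
 -93.16219008] [0.50797986 0.10060098 0.10288881] -75.57079287207212
```

View pics/w9.png

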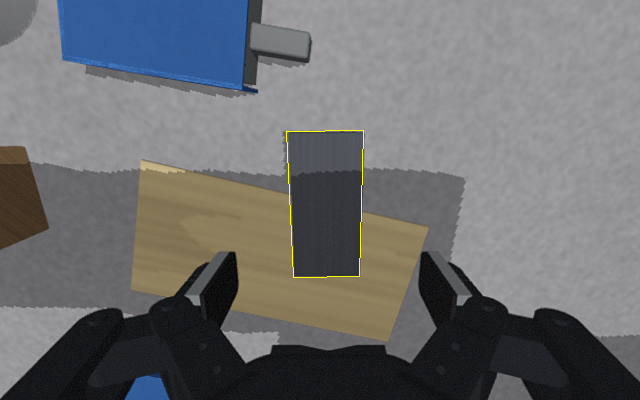

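The outline fits the pad exactly.

Request:
play_rows:
  commands:
    - [0,0.003,-0.04,0.01]
    - [0,0.003,-0.08,0.01]
    - [0,0.003,-0.1,0.01]
    - [0,0.003,-0.1,0.01]
    - [0,0.003,-0.1,0.01]
  fingers: 1

```text
t: 38.45
ee_pos: [0.5082, 0.1037, 0.0035]
eef_rot: [[0.262, -0.965, -0.003], [-0.965, -0.262, -0.002], [0.002, 0.003, -1.0]]
contact_force: [0.4, -1.2, 0.4]
grip_width: 0.0853
```

Request:
play_rows:
  commands:
    - [0,0,0,0]
    - [0,0,0,0]
    - [0,0,0,0]
    - [0,0,0,0]
    - [0,0,0,0]
  fingers: 0
  squeeze: 60

```text
t: 38.95
ee_pos: [0.5093, 0.1039, 0.0052]
eef_rot: [[0.262, -0.965, -0.0], [-0.965, -0.262, -0.002], [0.002, 0.001, -1.0]]
contact_force: [-4.5, -0.6, 16.6]
grip_width: 0.0539
```

Request:
play_rows:
  commands:
    - [0,0,0.01,0]
    - [0,0,0.02,0]
    - [0,0,0.025,0]
    - [0,0,0.025,0]

```text
t: 39.35
ee_pos: [0.5099, 0.104, 0.0312]
eef_rot: [[0.262, -0.965, 0.001], [-0.965, -0.262, -0.002], [0.002, -0.001, -1.0]]
contact_force: [-0.4, -0.9, -3.9]
grip_width: 0.0538
```

Request:
play_rows:
  commands:
    - [-0.03,0,0,0]
    - [-0.06,0,0.005,-0.1]
    - [-0.07,-0.03,0.005,-0.2]
    - [-0.07,-0.06,0.005,-0.3]
    - [-0.07,-0.09,0.005,-0.43]
    - [-0.07,-0.12,0.005,-0.56]
    - [-0.07,-0.15,0.005,-0.69]
    - [-0.07,-0.18,0.005,-0.82]

```text
t: 40.15
ee_pos: [0.4396, -0.0772, 0.0361]
eef_rot: [[-0.531, -0.847, -0.0], [-0.847, 0.531, -0.002], [0.002, -0.001, -1.0]]
contact_force: [1.2, -0.9, -4.4]
grip_width: 0.0537
```

Request:
play_rows:
  commands:
    - [0,-0.03,0,-0.13]
    - [0,-0.06,0,-0.26]
    - [0,-0.09,0,-0.39]
    - [0,-0.12,0,-0.52]
    - [0,-0.15,0,-0.65]
    - [0,-0.18,0,-0.78]
    - [0.01,-0.21,0,-0.91]
    - [0.02,-0.218,0,-1.04]

```text
t: 40.95
ee_pos: [0.4595, -0.2978, 0.0358]
eef_rot: [[-0.999, 0.037, -0.002], [0.037, 0.999, -0.001], [0.002, -0.001, -1.0]]
contact_force: [0.8, -0.2, -3.5]
grip_width: 0.0535
```

```bash
python3 - <<'E'
from h import *
s=robot.state();print(s['t'],s['qpos'],s['ee_pos'],s['grip_width'],s['contact_force'],np.degrees(np.arctan2(s['eef_rot'][1,0],s['eef_rot'][0,0])))
E
```

```text
40.95 [-32.87789404  24.35792751 -14.53330017  51.16782308  -0.12508657
 -30.74949187] [ 0.45947499 -0.29781671  0.03577964] 0.0535282462895387 [ 0.79333817 -0.2081887  -3.5348798 ] 177.8715849076153
```

Request:
play_rows:
  commands:
    - [0.002,0.0035,-0.01,-0.012]
    - [0.002,0.0035,-0.02,-0.012]
    - [0.002,0.0035,-0.027,-0.012]
    - [0.002,0.0035,-0.029,-0.012]
    - [0.002,0.0035,-0.029,-0.012]

```text
t: 41.45
ee_pos: [0.4609, -0.2936, 0.0064]
eef_rot: [[-0.999, 0.048, -0.003], [0.048, 0.999, -0.001], [0.003, -0.001, -1.0]]
contact_force: [0.6, 0.4, -3.7]
grip_width: 0.0536
```

Request:
play_rows:
  commands:
    - [0,0,0,0]
    - [0,0,0,0]
    - [0,0,0,0]
    - [0,0,0.03,0]
    - [0,0,0.06,0]
    - [-0.03,0.001,0.06,0]
    - [-0.06,0.003,0.06,0]
    - [-0.09,0.004,0.06,0]
  fingers: 1

```text
t: 42.25
ee_pos: [0.3702, -0.2896, 0.0668]
eef_rot: [[-0.999, 0.047, -0.002], [0.047, 0.999, -0.001], [0.002, -0.001, -1.0]]
contact_force: [-0.1, -0.7, 0.3]
grip_width: 0.0854
```

Request:
play_rows:
  commands:
    - [0,0,0,0]
    - [0,0,0,0]
    - [0,0,0,0]
    - [0,0,0,0]
    - [0,0,0,0]
    - [0,0,0,0]
  fingers: 0

```text
t: 42.85
ee_pos: [0.3705, -0.2895, 0.0667]
eef_rot: [[-0.999, 0.047, -0.002], [0.047, 0.999, -0.001], [0.002, -0.001, -1.0]]
contact_force: [0.3, -0.9, 0.3]
grip_width: 0.0001
```

```bash
python3 - <<'E'
from h import *
s=robot.state();print(s['t'],s['ee_pos'],s['grip_width'],np.degrees(np.arctan2(s['eef_rot'][1,0],s['eef_rot'][0,0])))
im=robot.snapshot('top');cv2.imwrite('pics/t10.png',im)
sc=robot.snapshot('scene')
a=cv2.resize(im[170:340,400:540],(480,583));b=cv2.resize(sc[150:280,120:320],(300,195));o=np.zeros((583,780,3),np.uint8);o[:,:480]=a;o[:195,480:]=b
b=cv2.resize(im[150:250,160:420],(300,115));o[200:315,480:]=b
cv2.imwrite('pics/c10.png',o)
E
```

```text
42.85 [ 0.37050572 -0.28954795  0.06665054] 0.00014431808036080424 177.32687880509204
```

View pics/c10.png

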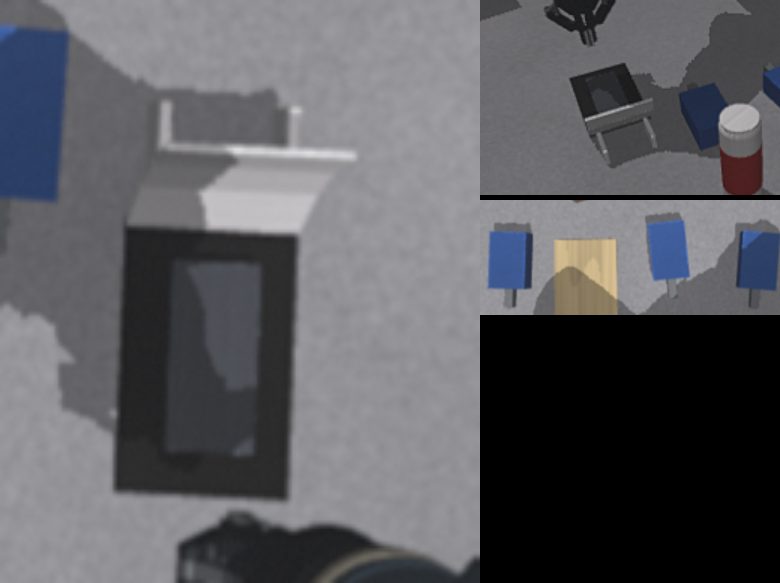

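All three drawers are home with tabs out. The pad lies square on the mat (crop 165–262 × 258–455). Now I'll push it up the fence.

Request:
play_rows:
  commands:
    - [0,0,-0.03,0]
    - [0,0,-0.055,0]
    - [0,0,-0.0605,0]
    - [0,0,-0.0605,0]
    - [0,0,-0.0605,0]

```text
t: 43.45
ee_pos: [0.3709, -0.2899, 0.0072]
eef_rot: [[-0.999, 0.047, -0.002], [0.047, 0.999, -0.002], [0.001, -0.002, -1.0]]
contact_force: [0.2, 0.6, -0.8]
grip_width: -0.0003
```

Request:
play_rows:
  commands:
    - [0.015,-0.0012,0,0]
    - [0.03,-0.002,0,0]
    - [0.04,-0.0025,0,0]
    - [0.05,-0.0025,0,0]
    - [0.06,-0.003,0,0]
    - [0.07,-0.0035,0,0]
    - [0.08,-0.004,0,0]
    - [0.08,-0.004,0,0]

```text
t: 44.25
ee_pos: [0.4518, -0.294, 0.0074]
eef_rot: [[-0.999, 0.046, -0.001], [0.046, 0.999, -0.002], [0.001, -0.002, -1.0]]
contact_force: [0.3, -0.1, 0.6]
grip_width: 0.0001
```

Request:
play_rows:
  commands:
    - [0.008,-0.0004,0,0]
    - [0.016,-0.0008,0,0]
    - [0.024,-0.0012,0,0]
    - [0.032,-0.0016,0,0]
    - [0.04,-0.002,0,0]
    - [0.048,-0.0024,0,0]
    - [0.056,-0.0027,0,0]
    - [0.056,-0.0027,0,0]

```text
t: 45.05
ee_pos: [0.5086, -0.2968, 0.0077]
eef_rot: [[-0.999, 0.046, -0.0], [0.046, 0.999, -0.002], [0.0, -0.002, -1.0]]
contact_force: [-0.7, 0.4, -0.9]
grip_width: 0.0003
```

```bash
python3 - <<'E'
from h import *
s=robot.state();print(s['t'],s['ee_pos'],s['contact_force'],s['ft_torque'])
E
```

```text
45.05 [ 0.50859736 -0.29679048  0.00770619] [-0.66004226  0.37848407 -0.85666546] [ 0.00276283  0.00399622 -0.01983509]
```

Request:
play_rows:
  commands:
    - [0,0,-0.0015,0]
    - [0,0,-0.0025,0]
    - [0,0,-0.0025,0]

```text
t: 45.35
ee_pos: [0.5089, -0.297, 0.0066]
eef_rot: [[-0.999, 0.046, 0.002], [0.046, 0.999, -0.003], [-0.002, -0.003, -1.0]]
contact_force: [-6.5, 3.6, 19.5]
grip_width: -0.0002
```

```bash
python3 - <<'E'
from h import *
s=robot.state();print(s['t'],s['ee_pos'],s['contact_force'])
im=robot.snapshot('top');sc=robot.snapshot('scene')
a=cv2.resize(im[170:340,400:540],(400,486));b=cv2.resize(sc[150:290,140:280],(400,400),interpolation=cv2.INTER_CUBIC);o=np.zeros((486,800,3),np.uint8);o[:,:400]=a;o[:400,400:]=b
cv2.imwrite('pics/c11.png',o)
E
```

```text
45.35 [ 0.50887778 -0.29702078  0.00661822] [-6.52602228  3.57150231 19.49491485]
```

View pics/c11.png

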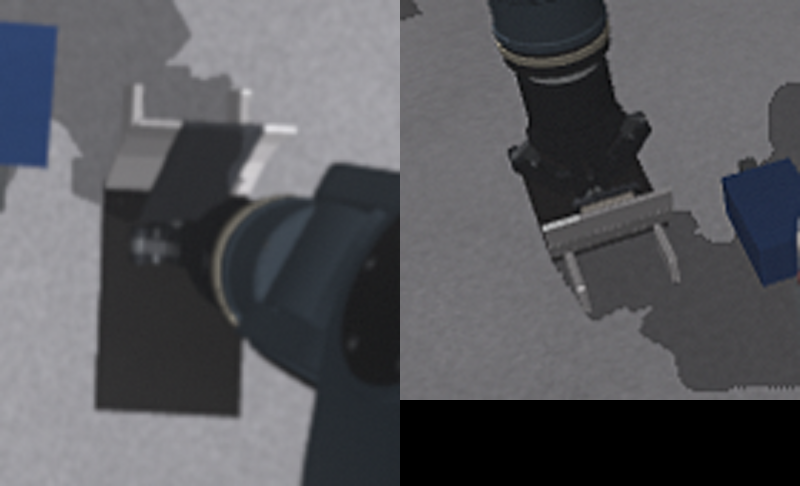

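The pad is riding up the fence ahead of the finger (top view: near end at about (150,215), far end over the fence rim). I'll keep pushing to the foot.

Request:
play_rows:
  commands:
    - [0.002,0,0,0]
    - [0.004,-0.0002,0,0]
    - [0.006,-0.0003,0,0]
    - [0.008,-0.0004,0,0]
    - [0.01,-0.0005,0,0]
    - [0.01,-0.0005,0,0]

```text
t: 46.05
ee_pos: [0.5183, -0.2976, 0.0069]
eef_rot: [[-0.999, 0.046, 0.001], [0.046, 0.999, -0.003], [-0.001, -0.003, -1.0]]
contact_force: [-4.7, 1.3, 6.8]
grip_width: -0.0003
```

Request:
play_rows:
  commands:
    - [0.002,0,-0.0003,0]
    - [0.004,-0.0002,-0.0003,0]
    - [0.004,-0.0002,-0.0003,0]
    - [0.004,-0.0002,-0.0003,0]

```text
t: 46.45
ee_pos: [0.5218, -0.2979, 0.0068]
eef_rot: [[-0.999, 0.046, 0.001], [0.046, 0.999, -0.003], [-0.001, -0.003, -1.0]]
contact_force: [-5.8, -0.1, 5.4]
grip_width: 0.0
```

Request:
play_rows:
  commands:
    - [0.002,-0.0001,0,0]
    - [0.003,-0.0001,0,0]
    - [0.003,-0.0001,0,0]
    - [0.003,-0.0001,0,0]

```text
t: 46.85
ee_pos: [0.5242, -0.2981, 0.0068]
eef_rot: [[-0.999, 0.047, 0.0], [0.047, 0.999, -0.003], [-0.0, -0.003, -1.0]]
contact_force: [-4.2, -0.1, 3.1]
grip_width: 0.0001
```

Request:
play_rows:
  commands:
    - [0.002,-0.0001,0,0]
    - [0.003,-0.0001,0,0]
    - [0.003,-0.0001,0,0]
    - [0.003,-0.0001,0,0]

```text
t: 47.25
ee_pos: [0.5248, -0.2981, 0.0066]
eef_rot: [[-0.999, 0.047, -0.004], [0.047, 0.999, -0.003], [0.003, -0.003, -1.0]]
contact_force: [-17.8, 0.1, 11.9]
grip_width: 0.0001
```

Request:
play_rows:
  commands:
    - [-0.01,0.0005,0.001,0]
    - [-0.03,0.0015,0.001,0]
    - [-0.06,0.003,0.005,0]
    - [-0.07,0.0035,0.05,0]
    - [-0.07,0.0035,0.1,0]
    - [-0.07,0.0035,0.15,0]
    - [-0.07,0.0035,0.19,0]
    - [-0.07,0.0035,0.19,0]

```text
t: 48.05
ee_pos: [0.4568, -0.2959, 0.2023]
eef_rot: [[-0.999, 0.047, 0.004], [0.047, 0.999, -0.008], [-0.005, -0.008, -1.0]]
contact_force: [0.1, -0.5, -1.3]
grip_width: -0.0002
```

Request:
play_rows:
  commands:
    - [0.04,-0.002,0,0]
    - [0.08,-0.004,0,0]
    - [0.12,-0.006,0,0]
    - [0.16,-0.0075,0,0]
    - [0.173,-0.0078,0,0]
    - [0.173,-0.0078,0,0]
    - [0.173,-0.0078,0,0]

```text
t: 48.75
ee_pos: [0.6294, -0.3038, 0.2017]
eef_rot: [[-0.999, 0.047, 0.004], [0.047, 0.999, -0.007], [-0.004, -0.007, -1.0]]
contact_force: [-0.4, -0.1, 0.0]
grip_width: 0.0001
```

```bash
python3 - <<'E'
from h import *
s=robot.state();print(s['t'],s['ee_pos'],s['qpos'],s['contact_force'])
im=robot.snapshot('scene');sc=robot.snapshot('top')
# numeric check: scene diff vs. initial fence picture; brightness profile along mat centre line in top view
a=np.radians(-2.8)
for X in range(-250,-15,12):
    z=.004 if X<-90 else .004+(X+90)*.0016
    p=w2p([.631+X/1000*np.cos(a),-.302+X/1000*np.sin(a),z],'top')[0]
    print(X,sc[int(round(p[1])),int(round(p[0]))].mean().round(),end='; ')
E
```

```text
48.75 [ 0.62939801 -0.3037791   0.20170751] [-25.63295859  37.87906726  32.60429293  84.34416284  -0.29082704
 -22.91522808] [-0.3921675  -0.06690946  0.02267604]
-250 51.0; -238 49.0; -226 49.0; -214 48.0; -202 47.0; -190 47.0; -178 47.0; -166 47.0; -154 46.0; -142 47.0; -130 48.0; -118 48.0; -106 47.0; -94 63.0; -82 63.0; -70 64.0; -58 63.0; -46 64.0; -34 81.0; -22 93.0;
```

The brightness profile shows a clear mat up to the foot and the pad leaning on the fence. Lowering behind the free top and pulling.

Request:
play_rows:
  commands:
    - [0,0,-0.04,0]
    - [0,0,-0.08,0]
    - [0,0,-0.106,0]
    - [0,0,-0.108,0]
    - [0,0,-0.108,0]

```text
t: 49.35
ee_pos: [0.6285, -0.3041, 0.0957]
eef_rot: [[-0.999, 0.048, 0.005], [0.048, 0.999, -0.008], [-0.005, -0.008, -1.0]]
contact_force: [-0.1, 0.0, 1.3]
grip_width: 0.0
```

Request:
play_rows:
  commands:
    - [-0.01,0.0005,0,0]
    - [-0.02,0.001,0,0]
    - [-0.03,0.0015,0,0]
    - [-0.04,0.002,0,0]
    - [-0.05,0.0025,0,0]
    - [-0.06,0.003,0,0]
    - [-0.07,0.0035,0,0]
    - [-0.07,0.0035,0,0]

```text
t: 50.15
ee_pos: [0.5586, -0.3013, 0.0984]
eef_rot: [[-0.999, 0.049, 0.008], [0.049, 0.999, -0.01], [-0.008, -0.009, -1.0]]
contact_force: [0.1, -0.0, -0.3]
grip_width: -0.0002
```

Request:
play_rows:
  commands:
    - [-0.01,0.0005,0,0]
    - [-0.02,0.001,0,0]
    - [-0.03,0.0015,0,0]
    - [-0.04,0.002,0,0]
    - [-0.05,0.0025,0,0]
    - [-0.06,0.003,0,0]
    - [-0.06,0.003,0,0]
    - [-0.06,0.003,0,0]

```text
t: 50.95
ee_pos: [0.4986, -0.2984, 0.0986]
eef_rot: [[-0.999, 0.049, 0.008], [0.049, 0.999, -0.01], [-0.008, -0.009, -1.0]]
contact_force: [-0.3, -0.2, 1.4]
grip_width: 0.0004
```

Request:
play_rows:
  commands:
    - [0,0,0.05,0]
    - [0,0.02,0.1,0]
    - [0,0.06,0.1,0]
    - [-0.03,0.1,0.1,0]
    - [-0.06,0.14,0.1,0]
    - [-0.06,0.18,0.1,0]
    - [-0.06,0.18,0.1,0]

```text
t: 51.65
ee_pos: [0.4384, -0.115, 0.1991]
eef_rot: [[-0.999, 0.046, 0.009], [0.046, 0.999, -0.009], [-0.009, -0.008, -1.0]]
contact_force: [0.4, -0.4, 0.4]
grip_width: -0.0002
```

```bash
python3 - <<'E'
from h import *
s=robot.state();print(s['t'],s['ee_pos'])
im=robot.snapshot('top');cv2.imwrite('pics/t12.png',im)
a=np.radians(-2.8);R=np.array([[np.cos(a),-np.sin(a)],[np.sin(a),np.cos(a)]])
for Y in range(-60,61,12):
    print(Y,end=': ')
    for X in range(-260,-15,10):
        w=R@[X/1000,Y/1000]+[.631,-.302];p=w2p([*w,.012 if X<-90 else .03],'top')[0]
        print(int(im[int(round(p[1])),int(round(p[0]))].mean()),end=' ')
    print()
E
```

```text
51.65 [ 0.43837936 -0.11498084  0.19912542]
-60: 149 144 144 149 148 146 147 148 148 147 147 150 148 147 148 145 148 152 148 151 150 161 211 148 154 
-48: 143 69 58 58 50 47 46 68 59 53 50 50 69 62 58 51 50 151 160 193 171 162 209 146 148 
-36: 147 44 45 47 46 47 46 47 48 48 50 51 50 49 50 49 49 97 194 193 169 165 197 145 138 
-24: 143 43 45 44 72 87 99 66 66 80 86 90 59 65 76 77 49 87 193 193 170 157 174 93 96 
-12: 147 44 46 44 79 201 203 204 204 205 191 202 203 204 207 74 48 72 192 192 170 161 209 98 100 
0: 145 42 44 46 80 202 200 202 205 205 203 201 203 205 206 82 48 58 193 192 169 165 201 102 105 
12: 129 43 44 44 82 204 201 202 202 204 201 204 203 206 204 81 46 94 194 192 170 156 194 100 102 
24: 149 43 43 44 77 126 107 97 149 137 121 112 106 155 138 78 47 86 193 193 170 158 208 97 102 
36: 104 44 42 46 46 46 46 46 46 48 48 45 47 49 48 49 50 61 194 193 171 163 210 112 99 
48: 57 41 44 44 45 45 47 45 47 48 48 49 49 49 49 49 50 98 196 194 172 150 97 95 91 
60: 55 86 83 93 93 143 139 86 97 120 136 140 85 91 94 106 108 89 167 104 99 102 105 102 101
```

Pad is flipped: light lining up, flat on the mat. Locating it.

```bash
python3 - <<'E'
from h import *
im=cv2.imread('pics/t12.png');g=im.mean(2)
m=(g>170);m[:, :425]=0;m[:, 500:]=0;m[:232]=0;m[330:]=0
print(rect(m,.015,'top'))
E
```

```text
[(467.8, -292.0, 98.5, 43.0, -2.5)]
```

Request:
play_rows:
  commands:
    - [0.01,-0.05,0,0]
    - [0.02,-0.1,0,0]
    - [0.03,-0.15,0,0]
    - [0.03,-0.177,0,0.004]
    - [0.03,-0.177,-0.05,0.004]
    - [0.03,-0.177,-0.1,0.004]
    - [0.03,-0.177,-0.13,0.004]
    - [0.03,-0.177,-0.13,0.004]
  fingers: 1

```text
t: 52.5
ee_pos: [0.4666, -0.2933, 0.065]
eef_rot: [[-0.999, 0.043, 0.003], [0.043, 0.999, -0.006], [-0.003, -0.006, -1.0]]
contact_force: [-0.1, -0.1, 1.4]
grip_width: 0.0853
```

```bash
python3 - <<'E'
from h import *
s=robot.state();print(s['t'],s['ee_pos'],s['grip_width'],np.degrees(np.arctan2(s['eef_rot'][1,0],s['eef_rot'][0,0])))
E
```

```text
52.5 [ 0.46660072 -0.29326808  0.06498886] 0.08526024782018653 177.54380978504648
```

Request:
play_rows:
  commands:
    - [0.002,0.001,-0.03,0]
    - [0.002,0.001,-0.06,0]
    - [0.002,0.001,-0.0635,0]
    - [0.002,0.001,-0.0635,0]
    - [0.002,0.001,-0.0635,0]

```text
t: 53.0
ee_pos: [0.4699, -0.2932, 0.0036]
eef_rot: [[-0.999, 0.043, 0.005], [0.043, 0.999, -0.008], [-0.006, -0.007, -1.0]]
contact_force: [0.1, 0.9, -0.3]
grip_width: 0.0856
```

Request:
play_rows:
  commands:
    - [0,0,0,0]
    - [0,0,0,0]
    - [0,0,0,0]
    - [0,0,0,0]
    - [0,0,0,0]
    - [0,0,0,0]
  fingers: 0
  squeeze: 70

```text
t: 53.6
ee_pos: [0.4708, -0.2936, 0.0057]
eef_rot: [[-0.999, 0.043, 0.008], [0.043, 0.999, -0.009], [-0.008, -0.008, -1.0]]
contact_force: [-5.9, 5.5, 26.8]
grip_width: 0.0503
```

Request:
play_rows:
  commands:
    - [0,0,0.01,0]
    - [0,0,0.02,0]
    - [0,0,0.03,0]
    - [0,0,0.03,0]
    - [0,0,0.03,0]

```text
t: 54.1
ee_pos: [0.4709, -0.2936, 0.0358]
eef_rot: [[-0.999, 0.043, 0.008], [0.043, 0.999, -0.009], [-0.008, -0.008, -1.0]]
contact_force: [-0.1, -0.4, -3.3]
grip_width: 0.0406
```

The width now matches the lining (44 mm) and the weight is on the wrist, so the pad is held by its lining. Carrying it to the board.

Request:
play_rows:
  commands:
    - [-0.02,0.01,0.005,0]
    - [-0.04,0.04,0.005,0]
    - [-0.04,0.08,0.005,0]
    - [-0.04,0.12,0.005,0]
    - [-0.04,0.16,0.005,0]
    - [-0.04,0.2,0.005,0]
    - [-0.04,0.24,0.005,0]
    - [-0.04,0.28,0.005,0]

```text
t: 54.9
ee_pos: [0.4303, -0.0121, 0.0405]
eef_rot: [[-0.999, 0.043, 0.008], [0.043, 0.999, -0.009], [-0.008, -0.008, -1.0]]
contact_force: [1.0, 0.9, -3.4]
grip_width: 0.0406
```

Request:
play_rows:
  commands:
    - [0,0.04,0,0]
    - [0,0.08,0,0]
    - [0,0.12,0,0]
    - [0.01,0.15,0,0]
    - [0.03,0.18,0,0]
    - [0.06,0.18,0,0]
    - [0.06,0.18,0,0]
    - [0.06,0.18,0,0]

```text
t: 55.7
ee_pos: [0.49, 0.1678, 0.0396]
eef_rot: [[-0.999, 0.043, 0.006], [0.043, 0.999, -0.009], [-0.007, -0.009, -1.0]]
contact_force: [-0.6, -1.1, -3.2]
grip_width: 0.0407
```

```bash
python3 - <<'E'
from h import *
s=robot.state();print(s['t'],s['ee_pos'],s['grip_width'],s['contact_force'],s['qpos'])
im=robot.snapshot('top');g=im.mean(2)
cv2.imwrite('pics/t13.png',im)
E
```

```text
55.7 [0.49004096 0.16777985 0.03963899] 0.040697313956917 [-0.5539813  -1.13736783 -3.16167134] [ 19.27856676  20.89912486 -19.22717868  49.71046075  -0.62108841
  21.74751941]
```

Request:
play_rows:
  commands:
    - [0,-0.003,-0.01,0]
    - [0,-0.003,-0.02,0]
    - [0,-0.003,-0.028,0]
    - [0,-0.003,-0.031,0]
    - [0,-0.003,-0.031,0]
    - [0,-0.003,-0.031,0]

```text
t: 56.35
ee_pos: [0.4891, 0.1644, 0.0086]
eef_rot: [[-0.999, 0.043, 0.006], [0.043, 0.999, -0.009], [-0.006, -0.009, -1.0]]
contact_force: [-2.5, -3.1, 6.7]
grip_width: 0.0407
```

Request:
play_rows:
  commands:
    - [0,0,-0.001,0]
    - [0,0,-0.002,0]
    - [0,0,-0.002,0]

```text
t: 56.65
ee_pos: [0.4892, 0.1644, 0.0083]
eef_rot: [[-0.999, 0.044, 0.007], [0.043, 0.999, -0.009], [-0.007, -0.008, -1.0]]
contact_force: [-16.9, -6.9, 48.9]
grip_width: 0.0408
```

On the board. Release, raise and retreat towards the robot, clear of the top view.

Request:
play_rows:
  commands:
    - [0,0,0.001,0]
    - [0,0,0.001,0]
    - [0,0,0.001,0]
    - [0,0,0.03,0]
    - [0,0,0.08,0]
    - [-0.04,0,0.12,0]
    - [-0.08,0,0.15,0]
    - [-0.12,0,0.18,0]
  fingers: 1

```text
t: 57.45
ee_pos: [0.3731, 0.1642, 0.1852]
eef_rot: [[-0.999, 0.044, 0.007], [0.044, 0.999, -0.009], [-0.007, -0.008, -1.0]]
contact_force: [1.1, 1.6, 0.6]
grip_width: 0.0853
```

Request:
play_rows:
  commands:
    - [-0.02,-0.04,0,0]
    - [-0.03,-0.08,0,0]
    - [-0.03,-0.08,0,0]

```text
t: 57.75
ee_pos: [0.3417, 0.0814, 0.1852]
eef_rot: [[-0.999, 0.047, 0.007], [0.047, 0.999, -0.009], [-0.008, -0.009, -1.0]]
contact_force: [0.5, -0.0, 0.3]
grip_width: 0.0853
```

```bash
python3 - <<'E'
from h import *
s=robot.state();print(s['t'],s['ee_pos'],s['contact_force'])
im=robot.snapshot('top');sc=robot.snapshot('scene')
a=cv2.resize(im[80:330,150:480],(792,400)[:1]+(600,)) if 0 else cv2.resize(im[80:330,150:480],(528,400),interpolation=cv2.INTER_CUBIC)
b=cv2.resize(sc[140:280,220:440],(264,168));w=cv2.resize(robot.snapshot('wrist'),(264,165))
o=np.zeros((400,792,3),np.uint8);o[:,:528]=a;o[:168,528:]=b;o[170:335,528:]=w
cv2.imwrite('pics/c14.png',o)
E
```

```text
57.75 [0.34172186 0.08141509 0.18522727] [ 0.52544899 -0.0029895   0.30742048]
```

View pics/c14.png

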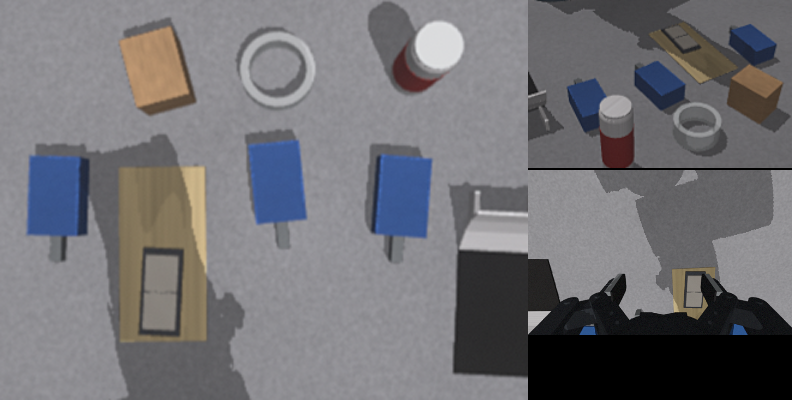

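Everything is in place: all three tabs are out, the pad is flat on the board with its lining up, and the bystanders are where they started.

```bash
python3 -c "
from workcell import robot
print(robot.close_job(), robot.state()['t'])"
```

```text
the job is handed in; nothing more can be done
the job is handed in; nothing more can be done
```

The brake bench is ready for the fitter, and I handed the job in at about 58 s of the 210 s allowed. No verdict was reported.

- **Drawers:** all three were there. I pulled each one out, turned it end for end and pushed it back in by its tab. Each push ended on a firm stop of about 33 N, with the gripper at nearly the same distance from each sleeve (67–68 mm). I did not measure the final drawer positions separately. The last picture shows only the tabs sticking out.
- **Pad:** it was knocked aside partway through, so I located it again before picking it up. I pushed it up the fence, tipped it over from behind and laid it on the board. The last picture shows it flat with the lining up, near the middle of the board's width.
- **Bystanders:** the spray can, tape roll and carton look unmoved in the last picture, and the arm was clear of everything when I handed in.

- **Slipped grip:** on the final pickup of the pad, the grip slipped from the backing to the lining, but it held.
- **Highest force:** the highest wrist force I saw was about 49 N downward as I set the pad on the board, against the 120 N limit.
- **Camera disagreement:** for the right-hand sleeve, the top and wrist cameras disagreed by 2–4 mm. I used a value in between and the drawer went in freely.

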